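Charge the bench tumbler with moulded knobs, using the scoop

TASK

Charge the bench tumbler: take the hand scoop from its sloping rest, scoop up the moulded star knobs from the grey picking bin and tip them into the tumbler's tub, so that at least four of the five are in the tub and none is left lying on the bench. Then put the scoop back down in its rest as it lay, mouth to the low end, and swing the tumbler's lid fully shut. Do not knock over or shift the empty jar or the small squeeze bottle.

Things in the scene. Friction and masses are not known exactly. Their poses are not given: they have to be found in the camera images.
- scoop: Hand scoop of folded aluminium sheet, 0.2 kg: open pan 125 long x 114 wide, flat floor 2 thick, side and back walls 36 high (sides end 43 behind the thin lip), front corners cut off at 45 degrees, a wooden grip bar lengthwise above it. Origin: under the floor, 65 behind the lip and 60 ahead of the back. x to the mouth, y across, z up from the floor. It starts in the cradle, mouth 0.26 rad down.
- scoop_grip (a point): The place to grip the scoop: in the middle of the wooden bar, 62 mm above the pan's floor and 8 mm behind the origin (scoop's x = -8). The bar is 22 wide (y) x 28 high x 92 long (scoop's x -62 to +30, z 48 to 76); from above, fingers close along the scoop's y.
- scoop_lip (a point): Middle of the scoop's front lip, underside (scoop's x = +65, z = 0). The lip is 0.8 mm thick and straight for 50 mm, then the corners run back 28 mm to the full 114 width.
- cradle: The scoop's rest, fixed to the bench: a steel sheet deck, 150 x 140 footprint, sloping 0.26 rad down towards its +x end (tail edge 45 high, nose edge about 10). Origin under its centre on the bench; x (level) points to its low, nose end, z up.
- cradle_seat (a point): Point on the deck, 28 above the bench, where the scoop's origin lies when home, its floor flat on the deck. The pan (114 wide) has 3 mm play to each cheek; cheeks stand 14 above the deck and flare out for 10 more; a stop 11 high at the nose (flared 8 more) and one 9 high at the tail leave 2 mm play at the nose and 4 at the tail.
- bin: Grey plastic picking bin, fixed, 190 long (x) x 132 wide (y), inside 189 x 126, walls 3 thick. Sides about 54 high, back wall (+x, inner face at x = +94.5) 59 high, front (-x) only 14 high, the sides slope down to it over the first 37; the back corners are cut off at 45 degrees, 30 mm each way inside. Origin under its centre on the bench, x to its high back, z up. Inner floor 4 above the bench.
- bin_floor (a point): Centre of the bin's inner floor, 4 above the bench; axes as the bin's.
- tumbler: Bench tumbler, fixed: grey motor base 166 x 166 x 36, on it a round dark steel tub, outside 160 across, inside 150 across at the mouth and about 65 deep, rim 114 above the bench. Origin under its centre on the bench; y points to the side where the lid is hinged, x to the back, z up.
- tub_floor (a point): Centre of the tub's inner floor, 47 above the bench and 67 below the rim.
- lid_hinge (a point): Middle of the lid's hinge, 118 above the bench, 91 from the tub's centre on the tumbler's +y side; its axis lies along the tumbler's x.
- lid (a joint): Angle of the tub's round aluminium lid (166 across, up to 10 thick), rad: 0 = lying shut on the tub, 1.57 = upright, 1.8 = stop, leaning back. The hinge is damped: it stays where it stands near upright and sinks shut by itself once it leans well over the tub.
- lid_tab (a point): Middle of the black tab (44 x 18 x 9) on the lid's free edge, 178 from the hinge; with the lid upright it is the topmost part.
- knob_1: Black moulded star knob, 36 across, 27 high, 30 g, one of five alike in the bin, lying on its side or standing on its stem. Origin: centre of its stem's end face; z from there to its head.
- knob_2: Black moulded star knob, 36 across, 27 high, 30 g, one of five alike in the bin, lying on its side or standing on its stem. Origin: centre of its stem's end face; z from there to its head.
- knob_3: Black moulded star knob, 36 across, 27 high, 30 g, one of five alike in the bin, lying on its side or standing on its stem. Origin: centre of its stem's end face; z from there to its head.
- knob_4: Black moulded star knob, 36 across, 27 high, 30 g, one of five alike in the bin, lying on its side or standing on its stem. Origin: centre of its stem's end face; z from there to its head.
- knob_5: Black moulded star knob, 36 across, 27 high, 30 g, one of five alike in the bin, lying on its side or standing on its stem. Origin: centre of its stem's end face; z from there to its head.
- jar_a: Empty yellow jar standing on the bench left of the tumbler, 68 across, 100 high; origin under its centre. A bystander.
- bottle_small: Small squeeze bottle with a green nozzle, 44 across, 121 high, on the right; origin under its centre. A bystander.
- scoop_pan (a point): Middle of the space in the scoop's pan, 20 above its floor, over the scoop's origin.

How it is judged:
By the outcome, as a careful person would: the job done as asked, in the order asked, and still so for the second after the job is handed in, with the robot touching nothing.
It also fails if it takes over 72 s, if anything falls off the work surface, if the arm or the gripper's body presses on something with over 40 N, if the wrist force passes 120 N, or if a joint passes its speed limit or range.

ROBOT

A 6-joint arm with a two-finger parallel gripper is mounted at the origin on the work surface; the furniture and walls round the work are solid. World frame = base frame: x ahead of the robot, y to its left, z up, the work surface at z = 0. Lengths are in m, angles in degrees, forces in N, time in s.
With the tool pointing down it reaches from about 0.375 to 0.9 m from the base axis. Payload 3.1 kg.
Tool frame: the origin (TCP) lies at the very end of the fingers, on their centre line; the grasp point (between the pads) lies 19 mm behind it; z points along the fingers, y is the line along which they close (so a half turn about z gives the same grasp; the last joint's range is limited). The gripper opens to 87 mm and grips with 3 to 60 N. Pads are 19 mm wide; open, the fingers measure 117 mm over their backs; the gripper's body (75 mm by 190 mm) begins 51 mm behind the grasp point.
Start: joints at [62.481, 30.224, 82.088, -0, 67.689, -10.227], TCP at [0.186, 0.597, 0.223] pointing down, gripper open.
Joint ranges: [-176.69, 176.69], [-43.24, 126.21], [12.49, 139.97], [-82, 262], [0, 151.66], [-163.58, 163.58]. Speed limits (degrees/s): [159.86, 159.86, 180, 180, 180, 180].

INTERFACE

Orientations are given as a 3x3 rotation matrix whose columns are the frame's x, y, z axes.
In Python, from rig import readout, viewer, ticket gives the robot as it stands.
- The arm moves only by the tool send_rows, never from a script. Its argument "moves" is a list of rows, each a list of 6 numbers: the shift along the tool's x, y, z in units of 250 mm (1.0 is 250 mm), then the turn, a rotation vector about the tool's x, y, z in units of 90 degrees (1.0 is 90 degrees). A call has 1 to 12 rows; each row is the pose to reach, as a shift and turn from the pose commanded when the call began, along the tool's axes at that moment; what a row does not reach only later rows make up. A row lasts 1/10 s, in which the tool goes at most 50 mm and 8.59 degrees, less where a joint would pass 70% of its speed; a pose out of reach is approached as far as the arm can. A call with a number of a shift or a turn outside -1 to 1 is refused whole. A call with a gripper value outside its range is refused whole. "grip" is the opening, from 0 (shut) to 1 (fully open), set as the call begins (left out, the last holds). The fingers move at their own pace and stop on an object; the grip force is fixed at half the most. Time passes only in rows, so rows that repeat a pose let the fingers close. It gives the time, the measured TCP pose, the force, the opening and the grip force at its end, in the units of the state.
- readout.read_state(): the state, without advancing time (a new reading comes with each control period).
- viewer.capture(name): name is "side" or "top" or "wrist"; returns (picture, depth): 480x640x3 uint8, red, green, blue; 480x640 float32, m along the optical axis (not along the pixel's ray), 0 where there is no reading.
- viewer.camera_info(name): a dict with "fx", "fy", "cx", "cy" (pixels), "distortion" ([k1, k2, p1, p2, k3] as OpenCV has them; the pictures are not rectified), "R" (3x3) and "t" (3): a world point X has camera coordinates R X + t; the wrist camera has in their place "tool_from_camera" (4x4, takes a point from camera to tool coordinates, whose origin is the TCP and whose axes are the flange's). Camera axes: x right, y down, z forward; pixel columns grow to the right and rows downward; lengths in m; the calibration is good to about 2 mm. A picture is of the moment at which its call begins: read the wrist's pose just before it. camera_info takes no time and is no camera call.
- ticket.hand_in(): hands the job in; it is judged then, once.
The state is a dict: "time_s": time; "joint_positions": joint angles; "qvel": joint speeds; "tau": joint torques, N m; "position": TCP position; "tcp_rot": TCP orientation; "force": force on the tool from outside, world axes, zero at the start; "moment": the same for the moment, N m; "opening": opening from 0.0 (shut) to 1.0 (fully open); "grasp_force": force on a finger pad.
Only numpy, scipy, OpenCV 4.12 (cv2) and the standard library are available. Lean on these libraries where they do the work, as an engineer would, in place of code of your own. Each camera call takes 0.05 s, during which the arm holds its last target. There are 200 camera calls.

## Working session

There is one attempt and no reset: what is moved stays moved. The work goes in short steps, Python scripts to look and compute and a tool call to move; the robot and the scene stay as the last step left them, time stands still between calls to the robot, and variables do not carry over. Pictures are saved under pics/ and viewed, at most 10 in all, crops included, and the job is handed in when it is done.

Besides the shell and the picture viewer there is one more tool, called as name(argument=value, ...) on one line, values as JSON. send_rows: Moves the arm, as the interface text tells. Shifts and turns lie within -1 to 1; 1 stands for 250 mm of shift or 90 degrees of turn. Its arguments: {"type":"object","properties":{"moves":{"type":"array"},"grip":{"type":"number"}},"required":["moves"]}

```bash
ls; mkdir -p pics
python3 - <<'E'
from rig import readout, viewer
import cv2,numpy as np
for n in ("top","side"):
    p,d=viewer.capture(n); cv2.imwrite(f"pics/{n}0.png",p[:,:,::-1]); np.save(f"pics/{n}0.npy",d)
    print(n,viewer.camera_info(n),(d>0).mean())
print(viewer.camera_info("wrist"))
s=readout.read_state(); print(s)
E
```

```text
pics
top {'fx': 483.0157249775837, 'fy': 483.0157249775837, 'cx': 316.1328507942764, 'cy': 232.9011086434231, 'distortion': array([-0.12776644,  0.        ,  0.        ,  0.        ,  0.        ]), 'R': array([[ 0.0119868 , -0.99974018, -0.01938769],
       [-0.99651762, -0.01034364, -0.08273838],
       [ 0.08251635,  0.02031195, -0.9963827 ]]), 't': array([-0.01643183,  0.41703889,  1.53502908])} 0.9960319010416666
side {'fx': 479.2105230596793, 'fy': 479.2105230596793, 'cx': 319.354090180153, 'cy': 239.06214282146618, 'distortion': array([-0.07675367,  0.        ,  0.        ,  0.        ,  0.        ]), 'R': array([[ 0.94015177, -0.34074585, -0.00263063],
       [-0.22654524, -0.61925688, -0.75179663],
       [ 0.25454254,  0.70739889, -0.6593898 ]]), 't': array([-0.41707083,  0.16686937,  1.19224023])} 0.9861393229166666
{'fx': 332.5726582648113, 'fy': 332.5726582648113, 'cx': 318.1592514204405, 'cy': 239.3780046095771, 'distortion': array([-0.02825983,  0.        ,  0.        ,  0.        ,  0.        ]), 'tool_from_camera': array([[-3.95056769e-04, -9.70561161e-01, -2.40854473
[... 384 characters left out ...]
.89443736e-04,
        6.76893689e+01, -1.02279925e+01]), 'qvel': array([-0.06298067, -0.17367563, -0.22559282, -0.00866005, -0.0458981 ,
       -0.07698582]), 'tau': array([ 3.92874508e-04, -4.40988314e+01, -1.77151394e+01,  6.35372777e-02,
        5.34175336e-02, -3.30449438e-05]), 'position': array([0.18544073, 0.59616769, 0.22165744]), 'tcp_rot': array([[-9.54809405e-01,  2.97217420e-01, -8.97003125e-04],
       [ 2.97218585e-01,  9.54807849e-01, -1.75631226e-03],
       [ 3.34459025e-04, -1.94354946e-03, -9.99998055e-01]]), 'force': array([-0.32930709, -0.17995871, -0.24626576]), 'moment': array([ 0.00916891,  0.03640396, -0.03814771]), 'grasp_force': 0.0, 'opening': 1.0031885073126527}
```

View pics/top0.png

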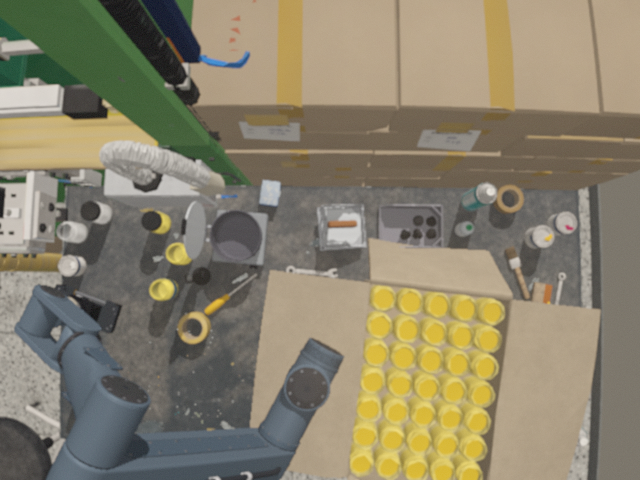

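View pics/side0.png

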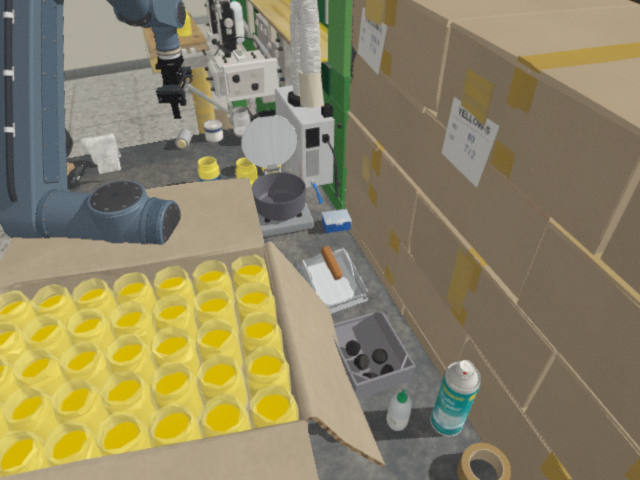

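The top view shows the tumbler at (239,236), its open lid at (195,230), the scoop at (342,226), the bin at (411,227) with the knobs towards its right end, and the small bottle at (464,228). Next I measure these.

```bash
cat > h.py <<'E'
from rig import readout, viewer
import cv2,numpy as np
def cam(n):
    c=viewer.camera_info(n); K=np.array([[c['fx'],0,c['cx']],[0,c['fy'],c['cy']],[0,0,1]])
    return K,np.array(c['distortion']),c
def pose(n,c,s=None):
    "R,t camera->world"
    if n!='wrist': R=np.array(c['R']);return R.T,-R.T@np.array(c['t'])
    T=np.array(c['tool_from_camera']); Rw=np.array(s['tcp_rot'])
    return Rw@T[:3,:3],Rw@T[:3,3]+s['position']
def cloud(n,d,s=None):
    K,D,c=cam(n); R,t=pose(n,c,s); h,w=d.shape
    u,v=np.meshgrid(np.arange(w),np.arange(h))
    q=cv2.undistortPoints(np.stack([u,v],-1).reshape(-1,1,2).astype(float),K,D).reshape(h,w,2)
    return np.dstack([q[...,0]*d,q[...,1]*d,d])@R.T+t
def ray(n,px,z,s=None):
    K,D,c=cam(n); R,t=pose(n,c,s)
    q=cv2.undistortPoints(np.array(px,float).reshape(-1,1,2),K,D).reshape(-1,2)
    r=np.c_[q,np.ones(len(q))]@R.T
    return t+r*((z-t[2])/r[:,2])[:,None]
def comp(c):
    return np.round(c,4)
E
python3 - <<'E'
from h import *
p=cv2.imread('pics/top0.png');d=np.load('pics/top0.npy');P=cloud('top',d)
q=cv2.imread('pics/side0.png');Q=cloud('side',np.load('pics/side0.npy'))
a=cv2.resize(p[195:275,170:500],None,fx=2.4,fy=2.4,interpolation=cv2.INTER_CUBIC)
b=cv2.resize(q[230:440,270:430],None,fx=1.9,fy=1.9,interpolation=cv2.INTER_CUBIC)
im=np.zeros((600,800,3),np.uint8); im[:a.shape[0],:a.shape[1]]=a[:,:800]; b=b[:400]; im[195:195+b.shape[0],:b.shape[1]]=b
# orthographic height map from side+top, 1 px = 1mm*... region
X0,X1,Y0,Y1=0.3,0.65,-0.45,0.45
hm=np.zeros((350,900),np.uint8)
for C in (P,Q):
    m=(C[...,0]>X0)&(C[...,0]<X1)&(C[...,1]>Y0)&(C[...,1]<Y1)&(C[...,2]<0.2)
    c=C[m]; hm[((X1-c[:,0])*1000).astype(int).clip(0,349),((Y1-c[:,1])*1000).astype(int).clip(0,899)]=(c[:,2]*1000+40).clip(1,255)
h=cv2.resize(cv2.dilate(hm,np.ones((3,3))),(490,190)); im[195:385,310:800]=cv2.applyColorMap(h,cv2.COLORMAP_JET)
cv2.imwrite('pics/c1.png',im)
hsv=cv2.cvtColor(p,cv2.COLOR_BGR2HSV); 
# scoop grip
H,S,V=cv2.split(hsv); m=(H<15)&(S>120)&(V>60); m[:, :320]=0;m[:,365:]=0;m[:215]=0;m[235:]=0
c=P[m]; print('grip n',m.sum(),cv2.minAreaRect(np.argwhere(m)[:,::-1].astype(np.float32)),np.median(c,0),c.min(0),c.max(0))
print('bench z',[P[v,u].round(3) for u,v in ((375,265),(290,240),(310,200),(452,245))])
def row(v,us): print('row',v,[tuple((P[v,u]*1000).round().astype(int)) for u in us])
row(226,range(314,372,3)); row(226,range(374,450,3)); row(236,range(180,275,5))
for u in (342,411,430): print('col',u,[tuple((P[v,u]*1000).round().astype(int)) for v in range(196,262,3)])
E
```

```text
grip n 112 ((342.0, 224.0), (4.0, 26.0), 90.0) [ 0.43897462 -0.08861167  0.10747417] [ 0.43051046 -0.13195289  0.0890338 ] [ 0.44573872 -0.05220046  0.11934876]
bench z [array([ 0.313, -0.181,  0.212]), array([ 0.395,  0.073, -0.002]), array([0.526, 0.01 , 0.004]), array([ 0.384, -0.455, -0.001])]
row 226 [(np.int64(441), np.int64(-4), np.int64(3)), (np.int64(442), np.int64(-14), np.int64(-6)), (np.int64(441), np.int64(-24), np.int64(2)), (np.int64(437), np.int64(-34), np.int64(44)), (np.int64(434), np.int64(-43), np.int64(81)), (np.int64(431), np.int64(-52), np.int64(110)), (np.int64(431), np.int64(-61), np.int64(114)), (np.int64(431), np.int64(-70), np.int64(109)), (np.int64(431), np.int64(-80), np.int64(107)), (np.int64(432), np.int64(-89), np.int64(105)), (np.int64(432), np.int64(-98), np.int64(101)), (np.int64(432), np.int64(-107), np.int64(102)), (np.int64(433), np.int64(-116), np.int64(98)), (np.int64(434), np.int64(-126), np.int64(89)), (np.int64(434), np.int64(-135), np.int64(85)), (np.int64(441), np.int64(-150), np.int64(15)), (np.int64(441), np.int64(-159), np.int64(20)), 
[... 4638 characters left out ...]
.int64(472), np.int64(-377), np.int64(26)), (np.int64(462), np.int64(-378), np.int64(22)), (np.int64(452), np.int64(-377), np.int64(28)), (np.int64(445), np.int64(-382), np.int64(1)), (np.int64(433), np.int64(-378), np.int64(19)), (np.int64(422), np.int64(-375), np.int64(34)), (np.int64(413), np.int64(-375), np.int64(33)), (np.int64(404), np.int64(-377), np.int64(22)), (np.int64(396), np.int64(-382), np.int64(2)), (np.int64(386), np.int64(-381), np.int64(6)), (np.int64(373), np.int64(-369), np.int64(58)), (np.int64(364), np.int64(-372), np.int64(45)), (np.int64(353), np.int64(-364), np.int64(83)), (np.int64(343), np.int64(-359), np.int64(104)), (np.int64(334), np.int64(-354), np.int64(129))]
```

View pics/c1.png

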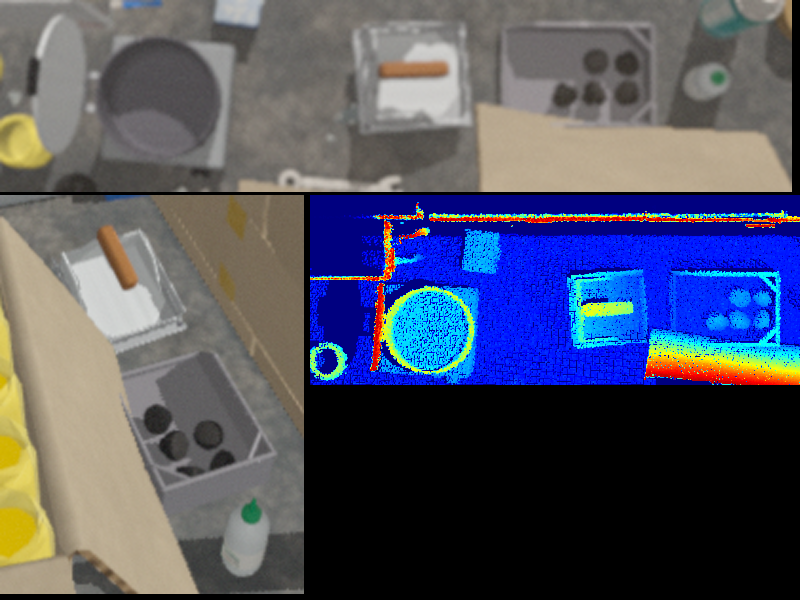

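The crops show the scoop with its mouth to -y (right) and the knobs in the -y half of the bin. The carton flap comes close to the bin's near side, so I check its clearance and plan the approach.

```bash
cat >> h.py <<'E'
from scipy.spatial.transform import Rotation as Ro
def Rt(yaw=0,pitch=0):
    "tool pose: tool y along world x turned by yaw(deg); pitch>0 = scoop mouth down"
    R0=np.array([[0,1,0],[1,0,0],[0,0,-1.]])
    return Ro.from_euler('z',yaw,degrees=True).as_matrix()@Ro.from_euler('x',pitch,degrees=True).as_matrix()@R0
def plan(pos,R,base=None):
    if base is None:
        s=readout.read_state(); base=(s['position'],s['tcp_rot'])
    p,B=base; print('shift',np.round(B.T@(np.array(pos)-p)/.25,4),'turn',np.round(Ro.from_matrix(B.T@R).as_rotvec(degrees=True)/90,4))
    return np.array(pos),R
E
python3 - <<'E'
from h import *
P=np.vstack([cloud(n,np.load(f'pics/{n}0.npy')).reshape(-1,3) for n in('top','side')])
for y in (-.22,-.26,-.3,-.34,-.38,-.42):
    r=[]
    for z in (.05,.08,.1,.12,.14,.16,.18,.2,.23):
        m=(abs(P[:,1]-y)<.02)&(abs(P[:,2]-z)<.01)&(P[:,0]>.2)&(P[:,0]<.40); r.append((z,round(np.percentile(P[m,0],90),3) if m.sum()>3 else None))
    print(y,r)
for y in(-.3,-.1,.1): 
    m=(abs(P[:,1]-y)<.03)&(P[:,2]>.1)&(P[:,2]<.3)&(P[:,0]>.5); print('wall',np.percentile(P[m,0],[2,50]))
b=plan((.22,.42,.42),Rt(0,0)); b=plan((.40,.2,.42),Rt(),b); b=plan((.44,-.04,.40),Rt(),b);b=plan((.44,-.15,.35),Rt(),b)
E
```

```text
-0.22 [(0.05, np.float64(0.391)), (0.08, np.float64(0.377)), (0.1, np.float64(0.369)), (0.12, np.float64(0.36)), (0.14, np.float64(0.35)), (0.16, np.float64(0.34)), (0.18, np.float64(0.329)), (0.2, np.float64(0.318)), (0.23, np.float64(0.299))]
-0.26 [(0.05, np.float64(0.384)), (0.08, np.float64(0.371)), (0.1, np.float64(0.363)), (0.12, np.float64(0.354)), (0.14, np.float64(0.344)), (0.16, np.float64(0.335)), (0.18, np.float64(0.325)), (0.2, np.float64(0.313)), (0.23, np.float64(0.291))]
-0.3 [(0.05, np.float64(0.376)), (0.08, np.float64(0.364)), (0.1, np.float64(0.358)), (0.12, np.float64(0.35)), (0.14, np.float64(0.339)), (0.16, np.float64(0.33)), (0.18, np.float64(0.32)), (0.2, np.float64(0.308)), (0.23, np.float64(0.289))]
-0.34 [(0.05, np.float64(0.376)), (0.08, np.float64(0.36)), (0.1, np.float64(0.352)), (0.12, np.float64(0.343)), (0.14, np.float64(0.333)), (0.16, np.float64(0.324)), (0.18, np.float64(0.315)), (0.2, np.float64(0.303)), (0.23, np.float64(0.284))]
-0.38 [(0.05, np.float64(0.39)), (0.08, np.float64(0.354)), (0.1, np.float64(0.346)), (0.12, np.float64(0.337)), (0.14, np.float64(0.328)), (0.16, np.float64(0.318)), (0.18, np.float64(0.309)), (0.2, np.float64(0.298)), (0.23, np.float64(0.28))]
-0.42 [(0.05, np.float64(0.396)), (0.08, np.float64(0.348)), (0.1, np.float64(0.338)), (0.12, np.float64(0.33)), (0.14, np.float64(0.322)), (0.16, np.float64(0.313)), (0.18, np.float64(0.304)), (0.2, np.float64(0.293)), (0.23, np.float64(0.275))]
wall [0.60245722 0.60430643]
wall [0.60346968 0.60648251]
wall [0.59135153 0.60527944]
shift [-0.3412 -0.6333 -0.7923] turn [-1.200e-03  6.000e-04  8.079e-01]
shift [-0.88  0.72  0.  ] turn [0. 0. 0.]
shift [-0.96  0.16  0.08] turn [0. 0. 0.]
shift [-0.44  0.    0.2 ] turn [0. 0. 0.]
```

send_rows(moves=[[-0.1, -0.15, -0.79, 0, 0, 0.3], [-0.34, -0.63, -0.79, 0, 0, 0.81], [-0.34, -0.63, -0.79, 0, 0, 0.81], [-0.34, -0.63, -0.79, 0, 0, 0.81], [-0.34, -0.63, -0.79, 0, 0, 0.81], [-0.34, -0.63, -0.79, 0, 0, 0.81], [-0.34, -0.63, -0.79, 0, 0, 0.81], [-0.34, -0.63, -0.79, 0, 0, 0.81], [-0.34, -0.63, -0.79, 0, 0, 0.81], [-0.34, -0.63, -0.79, 0, 0, 0.81]])

```text
time_s: 1.1
position: [0.2199, 0.4207, 0.4198]
tcp_rot: [[0.003, 1.0, -0.0], [1.0, -0.003, -0.001], [-0.001, -0.0, -1.0]]
force: [0.5, -0.2, 1.1]
opening: 0.998
grasp_force: 0.0
```

send_rows(moves=[[-0.88, 0.72, 0, 0, 0, 0], [-0.88, 0.72, 0, 0, 0, 0], [-0.88, 0.72, 0, 0, 0, 0], [-0.88, 0.72, 0, 0, 0, 0], [-0.88, 0.72, 0, 0, 0, 0], [-0.88, 0.72, 0, 0, 0, 0]])

```text
time_s: 1.7
position: [0.4008, 0.1981, 0.4198]
tcp_rot: [[0.003, 1.0, 0.0], [1.0, -0.003, -0.001], [-0.001, 0.0, -1.0]]
force: [0.6, 1.0, 0.1]
opening: 1.001
grasp_force: 0.0
```

send_rows(moves=[[-0.96, 0.16, 0.08, 0, 0, 0], [-0.96, 0.16, 0.08, 0, 0, 0], [-0.96, 0.16, 0.08, 0, 0, 0], [-0.96, 0.16, 0.08, 0, 0, 0], [-0.96, 0.16, 0.08, 0, 0, 0], [-0.96, 0.16, 0.08, 0, 0, 0]])

```text
time_s: 2.3
position: [0.4393, -0.0445, 0.3991]
tcp_rot: [[0.009, 1.0, -0.001], [1.0, -0.009, -0.002], [-0.002, -0.001, -1.0]]
force: [-0.4, 0.1, -0.5]
opening: 0.996
grasp_force: 0.0
```

send_rows(moves=[[-0.44, 0, 0.2, 0, 0, 0], [-0.44, 0, 0.2, 0, 0, 0], [-0.44, 0, 0.2, 0, 0, 0], [-0.44, 0, 0.2, 0, 0, 0], [-0.44, 0, 0.2, 0, 0, 0]])

```text
time_s: 2.8
position: [0.4381, -0.1488, 0.3499]
tcp_rot: [[0.003, 1.0, -0.001], [1.0, -0.003, 0.001], [0.001, -0.001, -1.0]]
force: [1.0, -0.0, -0.3]
opening: 1.0
grasp_force: 0.0
```

Run:
```python
from h import *
s=readout.read_state(); print(s['time_s'],s['position'],s['joint_positions'],s['tcp_rot'].round(4).tolist())
import pickle; pickle.dump(s,open('pics/s1.pkl','wb'))
p,d=viewer.capture('wrist'); cv2.imwrite('pics/w1.png',p[:,:,::-1]); np.save('pics/w1.npy',d)
q,e=viewer.capture('side'); cv2.imwrite('pics/side1.png',q[:,:,::-1]); np.save('pics/side1.npy',e)
im=np.zeros((480,800,3),np.uint8); im[:,:500]=p[:,70:570,::-1]; im[:,500:]=q[60:380,150:350,::-1][:,:].repeat(1,0)[:480].shape and cv2.resize(q[60:380,160:360,::-1],(300,480))
cv2.imwrite('pics/v1.png',im)
```

```text
2.8 [ 0.43807467 -0.14882092  0.34988159] [-3.26777192e+01  9.15618805e+00  9.38559985e+01  4.93757434e-02
  7.70686244e+01 -3.25283136e+01] [[0.0028, 1.0, -0.0007], [1.0, -0.0028, 0.0015], [0.0015, -0.0007, -1.0]]
```

View pics/v1.png

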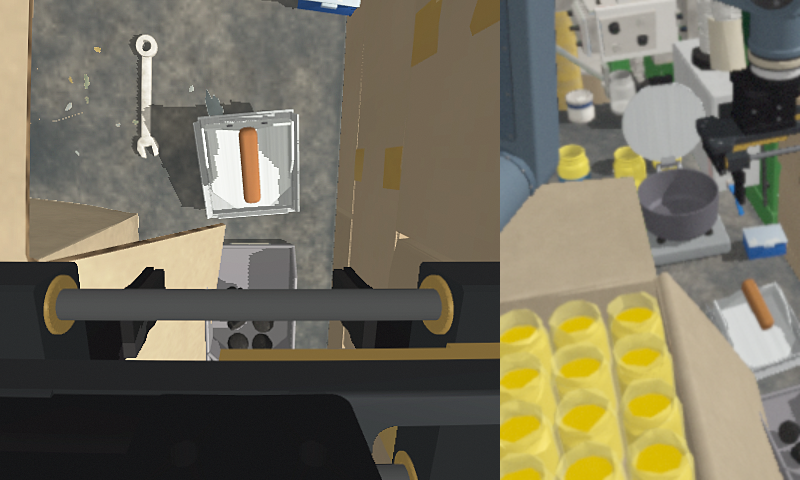

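The wrist view shows the scoop bar at (249,165) in the crop and the knobs at about (245,330) under the rails. The gripper body is wide along tool y, so it will pass close to the flap. I take precise poses next.

Run:
```python
from h import *
import pickle; s=pickle.load(open('pics/s1.pkl','rb'))
w=cv2.imread('pics/w1.png');W=cloud('wrist',np.load('pics/w1.npy'),s)
T=cloud('top',np.load('pics/top0.npy'));S=cloud('side',np.load('pics/side0.npy'))
t=cv2.imread('pics/top0.png');sd=cv2.imread('pics/side0.png')
def orange(p,C):
    H,Sa,V=cv2.split(cv2.cvtColor(p,cv2.COLOR_BGR2HSV))
    return (H<15)&(Sa>130)&(V>60)&(C[...,0]>.40)&(C[...,0]<.48)&(C[...,1]>-.15)&(C[...,1]<-.03)&(C[...,2]>.05)&(C[...,2]<.14)
for n,p,C in(('w',w,W),('t',t,T),('s',sd,S)):
    m=orange(p,C); c=C[m]; 
    # ends & axis
    g=c[:,1]; A=np.polyfit(g,c[:,0],1); up=c[c[:,2]>np.polyval(np.polyfit(g,c[:,2],1),g)]; B=np.polyfit(up[:,1],up[:,2],1)
    r=cv2.minAreaRect(c[:,:2].astype(np.float32)*1000)
    print(n,len(c),'x(y) slope',A,'z slope',B,'y range',np.percentile(g,[1,99]),'rect',r)
# wrist bar rect by ray at z=.104
m=orange(w,W).astype(np.uint8); k=max(cv2.findContours(m,0,1)[0],key=cv2.contourArea)
bx=cv2.boxPoints(cv2.minAreaRect(k)); print('bar box px',bx.round(1).tolist()); print(ray('wrist',bx,.104,s).round(4).tolist())
# bench height check in wrist
mb=(abs(W[...,0]-.44)<.05)&(abs(W[...,1]-.05)<.03); print('bench z wrist',np.median(W[mb][:,2]))
# bin lines
for n,C in(('t',T),('s',S),('w',W)):
    C=C.reshape(-1,3); z=C[:,2]
    m=(z>.045)&(z<.063)&(C[:,0]>.48)&(C[:,0]<.53)&(C[:,1]<-.27)&(C[:,1]>-.38)
    if m.sum()>5:
        c=C[m]; print(n,'bin far wall',m.sum(),np.polyfit(c[:,1]+.32,c[:,0],1),'x med',np.median(c[:,0]))
    m=(z>.045)&(z<.068)&(C[:,1]<-.39)&(C[:,1]>-.43)&(C[:,0]>.40)&(C[:,0]<.48)
    if m.sum()>5:
        c=C[m]; print(n,'bin back',m.sum(),np.polyfit(c[:,0]-.44,c[:,1],1))
# cradle side cheeks in wrist: pixels of white/grey rect
# tumbler rim
for n,C in(('t',T),('s',S)):
    C=C.reshape(-1,3);m=(abs(C[:,2]-.114)<.008)&(np.hypot(C[:,0]-.4,C[:,1]-.237)<.1)&(C[:,1]<.30);c=C[m]
    A=np.c_[2*c[:,:2],np.ones(len(c))];q=np.linalg.lstsq(A,(c[:,:2]**2).sum(1),rcond=None)[0];print(n,'tub',q[:2],'r',np.sqrt(q[2]+q[0]**2+q[1]**2))
# lid
C=S.reshape(-1,3);m=(C[:,2]>.14)&(C[:,2]<.32)&(C[:,0]>.3)&(C[:,0]<.5)&(C[:,1]>.3)&(C[:,1]<.38);c=C[m]
print('lid y(z), y(x)',np.linalg.lstsq(np.c_[c[:,2]-.118,c[:,0]-.4,np.ones(len(c))],c[:,1],rcond=None)[0],c.max(0),np.median(c,0))
# knobs
H,Sa,V=cv2.split(cv2.cvtColor(t,cv2.COLOR_BGR2HSV)); m=((V<60)&(T[...,0]>.37)&(T[...,0]<.51)&(T[...,1]<-.24)&(T[...,1]>-.41)&(T[...,2]>.012)).astype(np.uint8)
for k in cv2.findContours(m,0,1)[0]:
    if cv2.contourArea(k)>10:
        (u,v),r=cv2.minEnclosingCircle(k); print('knob',u,v,r,ray('top',[(u,v)],.02).round(3))
```

```text
w 1222 x(y) slope [-0.06685099  0.43359263] z slope [0.25377304 0.13045916] y range [-0.13677123 -0.05111739] rect ((439.80999755859375, -93.95881652832031), (20.084325790405273, 89.29978942871094), 3.9763431549072266)
t 87 x(y) slope [-0.07489919  0.43174801] z slope [0.28831959 0.13504234] y range [-0.12870035 -0.05222001] rect ((439.0270690917969, -90.4719467163086), (10.249287605285645, 76.92308807373047), 2.801849126815796)
s 184 x(y) slope [-0.06148702  0.43006129] z slope [0.26691059 0.12900769] y range [-0.14218186 -0.05908171] rect ((438.2388000488281, -99.9071044921875), (19.451553344726562, 85.21819305419922), 2.8356611728668213)
bar box px [[308.3999938964844, 128.3000030517578], [325.6000061035156, 127.30000305175781], [330.0, 201.60000610351562], [312.70001220703125, 202.6999969482422]]
[[0.4268, -0.05, 0.104], [0.447, -0.049, 0.104], [0.4525, -0.1364, 0.104], [0.4313, -0.1376, 0.104]]
bench z wrist 0.00020434812858888263
t bin far wall 80 [0.00521554 0.50373654] x med 0.5032056593308395
t bin back 53 [ 0.00464709 -0.40649081]
s bin far wall 154 [0.02911684 0.50444339] x med 0.5039630275471376
s bin back 151 [ 0.00495423 -0.4098454 ]
w bin far wall 136 [0.007879   0.50545162] x med 0.5050870947320565
t tub [0.40068183 0.23267333] r 0.07754021862656288
s tub [0.40043555 0.22861261] r 0.07709905436521525
lid y(z), y(x) [ 0.08200816 -0.03971975  0.320893  ] [0.4999461  0.3791104  0.30483418] [0.4128365  0.32805912 0.21530633]
knob 430.75 220.75 3.952946901321411 [[ 0.46  -0.381  0.02 ]]
```

```bash
cat >> h.py <<'E'
FL=np.diag([-1,1,-1.])
def Rs(yaw,pitch,roll=0):
    "scoop attitude as tool matrix; roll>0 = top leans to world +x"
    return Ro.from_euler('z',yaw,degrees=True).as_matrix()@Ro.from_euler('x',pitch,degrees=True).as_matrix()@Ro.from_euler('y',roll,degrees=True).as_matrix()@Rt()
G=np.array([-8,0,47])/1e3     # TCP in scoop frame
def tcp(pt,loc,R):
    "TCP pos so that scoop-frame point loc(mm) sits at world pt"
    return np.array(pt)+R@FL@(G-np.array(loc)/1e3)
E
python3 - <<'E'
from h import *
R=Rs(3.8,14.9); g=tcp((.4405,-.0898,.028),(0,0,0),R); print(g, g-R[:,2]*.09)
b=plan(g-R[:,2]*.09,R); plan(g,R,b)
E
```

```text
[ 0.44078857 -0.09414466  0.07547674] [ 0.44232228 -0.11723573  0.16245059]
shift [0.1242 0.0149 0.7527] turn [ 0.0061  0.1654 -0.0427]
shift [0.   0.   0.36] turn [0. 0. 0.]
```

send_rows(moves=[[0.124, 0.015, 0.753, 0.006, 0.165, -0.043], [0.124, 0.015, 0.753, 0.006, 0.165, -0.043], [0.124, 0.015, 0.753, 0.006, 0.165, -0.043], [0.124, 0.015, 0.753, 0.006, 0.165, -0.043], [0.124, 0.015, 0.753, 0.006, 0.165, -0.043], [0.124, 0.015, 0.753, 0.006, 0.165, -0.043]])

```text
time_s: 3.5
position: [0.4427, -0.118, 0.1626]
tcp_rot: [[-0.064, 0.998, -0.017], [0.964, 0.067, 0.256], [0.256, -0.0, -0.967]]
force: [0.4, 0.2, 0.4]
opening: 0.999
grasp_force: 0.0
```

Run:
```python
from h import *
s=readout.read_state()
R=Rs(3.8,14.9); g=tcp((.4405,-.0898,.028),(0,0,0),R); plan(g,R)
w,d=viewer.capture('wrist'); C=cloud('wrist',d,s); w=w[:,:,::-1]
H,Sa,V=cv2.split(cv2.cvtColor(w,cv2.COLOR_BGR2HSV))
m=(H<15)&(Sa>130)&(V>60)&(C[...,0]>.40)&(C[...,0]<.48)&(C[...,1]>-.16)&(C[...,1]<-.02)&(C[...,2]>.06)&(C[...,2]<.13)
c=C[m]; g=c[:,1]; print(len(c),np.polyfit(g,c[:,0],1),np.percentile(g,[1,99]),cv2.minAreaRect(c[:,:2].astype(np.float32)*1000))
# in scoop frame
F=R@FL; L=(c-np.array([.4405,-.0898,.028]))@F; print('scoop frame pct',np.percentile(L,[1,10,50,90,99],axis=0).round(4).tolist())
```

```text
shift [ 0.003  -0.0012  0.3615] turn [-0.0002  0.0005  0.0002]
3196 [-0.06400554  0.43417461] [-0.12670412 -0.05189537] ((439.65350341796875, -88.39524841308594), (20.89773941040039, 78.75568389892578), 4.272995948791504)
scoop frame pct [[-0.0579, -0.0108, 0.0701], [-0.0515, -0.0087, 0.0735], [-0.0222, -0.0008, 0.0763], [0.0101, 0.0075, 0.0776], [0.018, 0.0096, 0.0783]]
```

send_rows(moves=[[0.003, -0.003, 0.2, 0, 0, 0], [0.003, -0.003, 0.3, 0, 0, 0], [0.003, -0.003, 0.361, 0, 0, 0], [0.003, -0.003, 0.361, 0, 0, 0], [0.003, -0.003, 0.361, 0, 0, 0]])

```text
time_s: 4.05
position: [0.4416, -0.096, 0.0766]
tcp_rot: [[-0.064, 0.998, -0.013], [0.965, 0.065, 0.253], [0.254, 0.003, -0.967]]
force: [0.7, 0.5, -0.6]
opening: 0.996
grasp_force: 0.0
```

send_rows(moves=[[0, 0, 0, 0, 0, 0], [0, 0, 0, 0, 0, 0], [0, 0, 0, 0, 0, 0], [0, 0, 0, 0, 0, 0], [0, 0, 0, 0, 0, 0], [0, 0, 0, 0, 0, 0]], grip=0)

```text
time_s: 4.65
position: [0.4397, -0.0949, 0.0748]
tcp_rot: [[-0.062, 0.998, -0.017], [0.965, 0.065, 0.256], [0.256, -0.001, -0.967]]
force: [-0.5, 0.9, -0.8]
opening: 0.539
grasp_force: 0.0
```

Run:
```python
from h import *
s=readout.read_state();print(s['time_s'],s['opening']*87,s['grasp_force'],s['position'],s['force'])
R=s['tcp_rot'];p=s['position']; print('grasp in scoop frame',(R@FL).T@(p-np.array([.4405,-.0898,.028])))
b=plan(p+[0,.002,.07],R)
for l,pt,z in((-.25,15,.10),(-.25,20,.012)):
    Rr=Rs(0,pt,2); t=tcp((.446,l,z),(65,0,0),Rr); print(t); b=plan(t,Rr,b)
```

```text
4.65 46.86574863364405 0.0 [ 0.43965241 -0.09490151  0.07477187] [-0.51633748  0.89420502 -0.76519324]
grasp in scoop frame [-0.00712584 -0.00120551  0.04649861]
shift [ 0.0795  0.0003 -0.2686] turn [0. 0. 0.]
[ 0.44764028 -0.1916445   0.16426465]
shift [-0.363   0.0063 -0.177 ] turn [0.0112 0.0023 0.0396]
[ 0.44764028 -0.19746759  0.08110612]
shift [-0.1086  0.011   0.3151] turn [ 0.      0.0555 -0.0019]
```

send_rows(moves=[[0, 0, 0, 0, 0, 0], [0, 0, 0, 0, 0, 0], [0, 0, 0, 0, 0, 0], [0, 0, 0, 0, 0, 0], [0, 0, 0, 0, 0, 0], [0, 0, 0, 0, 0, 0]])

```text
time_s: 5.25
position: [0.4397, -0.0949, 0.0747]
tcp_rot: [[-0.062, 0.998, -0.017], [0.965, 0.065, 0.256], [0.256, -0.001, -0.967]]
force: [-0.8, -0.4, 0.2]
opening: 0.25
grasp_force: 30.0
```

send_rows(moves=[[0.02, 0, -0.07, 0, 0, 0], [0.05, 0, -0.16, 0, 0, 0], [0.08, 0, -0.27, 0, 0, 0], [0.08, 0, -0.27, 0, 0, 0], [0.08, 0, -0.27, 0, 0, 0]])

```text
time_s: 5.75
position: [0.4396, -0.093, 0.1452]
tcp_rot: [[-0.063, 0.998, -0.016], [0.965, 0.065, 0.255], [0.255, 0.0, -0.967]]
force: [-1.1, 0.2, -1.8]
opening: 0.25
grasp_force: 30.0
```

Run:
```python
from h import *
s=readout.read_state();print(s['time_s'],s['opening']*87,s['grasp_force'],s['position'],s['force'])
w,d=viewer.capture('wrist'); q,e=viewer.capture('side'); T,f=viewer.capture('top')
im=np.zeros((600,800,3),np.uint8); im[:360,:480]=cv2.resize(w[:,:,::-1],(480,360)); im[:300,480:]=cv2.resize(q[220:400,260:452,::-1],(320,300)); im[360:600,:600]=cv2.resize(T[190:270,290:490,::-1],(600,240))
cv2.imwrite('pics/v2.png',im)
b=(s['position'],s['tcp_rot'])
for l,pt,z in((-.25,15,.10),(-.25,20,.012)):
    Rr=Rs(0,pt,2); t=tcp((.446,l,z),(65,0,0),Rr); print(t); b=plan(t,Rr,b)
```

```text
5.75 21.781706811758056 29.984380407258868 [ 0.43959368 -0.09298714  0.14515932] [-1.05415283  0.20830456 -1.84102999]
[ 0.44764028 -0.1916445   0.16426465]
shift [-0.3632  0.0065 -0.175 ] turn [0.0117 0.003  0.04  ]
[ 0.44764028 -0.19746759  0.08110612]
shift [-0.1086  0.011   0.3151] turn [ 0.      0.0555 -0.0019]
```

View pics/v2.png

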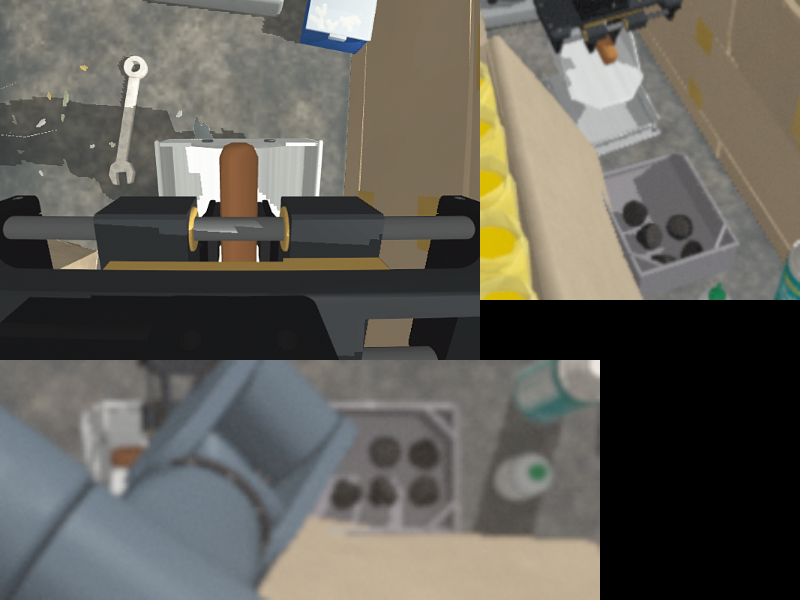

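The picture shows the scoop held squarely and clear of its rest, with the five knobs unmoved, the frontmost one at (345,493). Moving on to the bin entry.

send_rows(moves=[[-0.36, 0.007, -0.175, 0.012, 0.003, 0.04], [-0.36, 0.007, -0.175, 0.012, 0.003, 0.04], [-0.36, 0.007, -0.175, 0.012, 0.003, 0.04], [-0.36, 0.007, -0.175, 0.012, 0.003, 0.04], [-0.36, 0.007, -0.175, 0.012, 0.003, 0.04]])

```text
time_s: 6.4
position: [0.4464, -0.1893, 0.1632]
tcp_rot: [[0.001, 0.999, -0.039], [0.965, 0.009, 0.263], [0.263, -0.038, -0.964]]
force: [-0.7, 0.7, -3.6]
opening: 0.25
grasp_force: 30.0
```

send_rows(moves=[[-0.04, 0.004, 0.12, 0, 0.056, -0.002], [-0.07, 0.008, 0.22, 0, 0.056, -0.002], [-0.1086, 0.011, 0.315, 0, 0.056, -0.002], [-0.1086, 0.011, 0.315, 0, 0.056, -0.002], [-0.1086, 0.011, 0.315, 0, 0.056, -0.002]])

```text
time_s: 6.9
position: [0.447, -0.1949, 0.081]
tcp_rot: [[0.0, 0.999, -0.038], [0.938, 0.013, 0.346], [0.346, -0.036, -0.938]]
force: [0.5, -0.0, -2.1]
opening: 0.248
grasp_force: 30.0
```

Run:
```python
from h import *
s=readout.read_state();R=s['tcp_rot'];F=R@FL;print(s['time_s'],s['grasp_force'],s['position'],s['force'],'lip',s['position']+F@(np.array([65,0,0])/1e3-G))
q,e=viewer.capture('side'); im=cv2.resize(q[250:420,290:440,::-1],(600,600),interpolation=cv2.INTER_CUBIC)
cv2.imwrite('pics/v3.png',im)
b=(s['position'],R)
for l,pt,z,r in((-.25,20,.006,2),(-.285,12,.005,2),(-.32,6,.0045,2),(-.36,2,.0045,1.5),(-.402,1.5,.0045,1)):
    Rr=Rs(0,pt,r); t=tcp((.446,l,z),(65,0,0),Rr); plan(t,Rr,b)
```

```text
6.9 29.992873342707753 [ 0.44703948 -0.19492107  0.08104247] [ 0.4768987  -0.04543029 -2.05035921] lip [ 0.44521697 -0.24717051  0.01172672]
shift [-0.0178  0.0031  0.0187] turn [-0.0021 -0.0026 -0.0001]
shift [-0.1274  0.0031  0.0165] turn [-0.0021 -0.0915  0.0031]
shift [-0.2461  0.0026  0.0038] turn [-0.0021 -0.1581  0.0055]
shift [-3.893e-01 -2.000e-04 -2.830e-02] turn [-0.0076 -0.2025  0.0063]
shift [-0.5462 -0.0039 -0.0834] turn [-0.0131 -0.2081  0.0056]
```

View pics/v3.png

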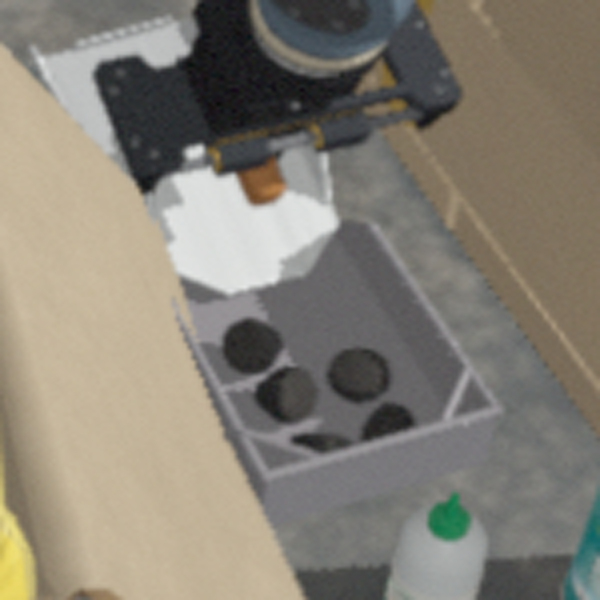

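The scoop's lip (about (235,290)) is just inside the bin ahead of the nearest knob (252,345), and the gripper is close to the flap but clear. I lower it to the floor and push forward gradually.

send_rows(moves=[[-0.01, 0.002, 0.01, 0, 0, 0], [-0.018, 0.003, 0.0187, 0, 0, 0], [-0.018, 0.003, 0.0187, 0, 0, 0]])

```text
time_s: 7.25
position: [0.448, -0.199, 0.0756]
tcp_rot: [[0.0, 0.999, -0.036], [0.939, 0.012, 0.343], [0.344, -0.034, -0.938]]
force: [-1.9, 0.3, -2.3]
opening: 0.249
grasp_force: 30.0
```

send_rows(moves=[[-0.035, 0, -0.0005, 0, -0.03, 0.001], [-0.075, 0, -0.0015, 0, -0.06, 0.002], [-0.11, 0, -0.002, 0, -0.09, 0.003], [-0.15, 0, -0.006, 0, -0.11, 0.004], [-0.15, 0, -0.006, 0, -0.11, 0.004]])

```text
time_s: 7.75
position: [0.4473, -0.2349, 0.0637]
tcp_rot: [[0.0, 0.999, -0.038], [0.984, 0.007, 0.177], [0.177, -0.037, -0.984]]
force: [-4.2, -0.4, -3.2]
opening: 0.249
grasp_force: 30.0
```

Run:
```python
from h import *
s=readout.read_state();R=s['tcp_rot'];F=R@FL;print(s['time_s'],s['grasp_force'],s['position'],s['force'],s['moment'],'lip',s['position']+F@(np.array([65,0,0])/1e3-G))
b=(s['position'],R)
for l,pt,z,r in((-.32,6,.0045,2),(-.36,2,.0045,1.5),(-.402,1.5,.0045,1)):
    Rr=Rs(0,pt,r); t=tcp((.446,l,z),(65,0,0),Rr); plan(t,Rr,b)
```

```text
7.75 30.0141265662387 [ 0.44734584 -0.23489063  0.06372349] [-4.17606694 -0.40835953 -3.24364939] [-0.59464234  0.94361677  0.03835376] lip [ 0.44555092 -0.29842537  0.00457863]
shift [-0.072   0.0014  0.0068] turn [-0.002  -0.0466  0.0016]
shift [-2.187e-01 -4.000e-04  2.000e-04] turn [-0.0075 -0.091   0.0028]
shift [-0.3828 -0.0031 -0.0267] turn [-0.0131 -0.0966  0.0026]
```

send_rows(moves=[[-0.035, -0.002, 0.006, -0.001, -0.023, 0.001], [-0.072, -0.004, 0.01, -0.002, -0.047, 0.002], [-0.11, -0.005, 0.009, -0.003, -0.06, 0.002], [-0.145, -0.006, 0.008, -0.004, -0.07, 0.002], [-0.18, -0.006, 0.006, -0.006, -0.08, 0.002], [-0.218, -0.006, 0.003, -0.007, -0.09, 0.003], [-0.218, -0.006, 0.003, -0.007, -0.09, 0.003]])

```text
time_s: 8.45
position: [0.4462, -0.2897, 0.0532]
tcp_rot: [[0.001, 1.0, -0.026], [0.999, -0.0, 0.035], [0.035, -0.026, -0.999]]
force: [-5.1, -1.2, -1.7]
opening: 0.247
grasp_force: 29.9
```

Run:
```python
from h import *
s=readout.read_state();R=s['tcp_rot'];F=R@FL;print(s['time_s'],s['grasp_force'],s['position'],s['force'],s['moment'],'lip',s['position']+F@(np.array([65,0,0])/1e3-G))
q,e=viewer.capture('side'); im=cv2.resize(q[250:420,290:440,::-1],(600,600),interpolation=cv2.INTER_CUBIC)
cv2.imwrite('pics/v4.png',im)
b=(s['position'],R)
for l,pt,z,r in((-.36,2,.004,1),(-.402,1.5,.004,1),(-.402,-15,.012,0)):
    Rr=Rs(0,pt,r); t=tcp((.445,l,z),(65,0,0),Rr); plan(t,Rr,b)
```

```text
8.45 29.948207221459597 [ 0.44616061 -0.28971558  0.05322217] [-5.09424812 -1.21490326 -1.67714052] [-0.54577275  0.95404493 -0.01956705] lip [ 0.44485492 -0.36100756  0.00368684]
shift [ 0.0042 -0.0014 -0.001 ] turn [-0.0055 -0.0003 -0.0007]
shift [-0.1621 -0.0013 -0.0044] turn [-0.0055 -0.0059 -0.0006]
shift [-0.1204 -0.0031  0.0547] turn [-0.0166 -0.1892  0.0018]
```

View pics/v4.png

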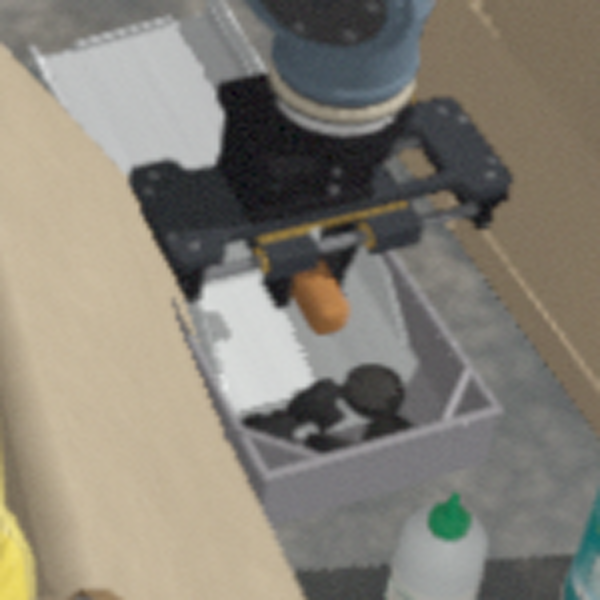

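The knobs are now gathered between the lip and the back wall, some already on the pan at about (320,400). I keep pushing slowly.

send_rows(moves=[[-0.025, -0.004, -0.001, -0.005, 0, 0], [-0.05, -0.006, -0.001, -0.005, 0, 0], [-0.075, -0.006, -0.002, -0.005, 0, 0], [-0.1, -0.006, -0.003, -0.005, 0, 0], [-0.12, -0.006, -0.003, -0.005, 0, 0], [-0.14, -0.006, -0.004, -0.005, 0, 0], [-0.155, -0.006, -0.004, -0.005, 0, 0], [-0.155, -0.006, -0.004, -0.005, 0, 0]])

```text
time_s: 9.3
position: [0.4456, -0.3284, 0.0531]
tcp_rot: [[0.001, 1.0, -0.016], [0.999, -0.001, 0.035], [0.035, -0.016, -0.999]]
force: [-1.2, -0.0, -3.0]
opening: 0.246
grasp_force: 30.0
```

Run:
```python
from h import *
s=readout.read_state();R=s['tcp_rot'];F=R@FL;print(s['time_s'],s['grasp_force'],s['position'],s['force'],s['moment'],'lip',s['position']+F@(np.array([65,0,0])/1e3-G))
q,e=viewer.capture('side'); im=cv2.resize(q[250:420,290:440,::-1],(600,600),interpolation=cv2.INTER_CUBIC)
cv2.imwrite('pics/v5.png',im)
b=(s['position'],R)
for l,pt,z,r in((-.402,1.5,.004,1),(-.404,-8,.006,0),(-.402,-16,.012,0),(-.395,-22,.03,0)):
    Rr=Rs(0,pt,r); t=tcp((.443,l,z),(65,0,0),Rr); plan(t,Rr,b)
```

```text
9.3 29.95735570555553 [ 0.44563432 -0.32842349  0.05305648] [-1.19091277 -0.03651333 -2.96869629] [-0.16509751 -0.03755169 -0.02458514] lip [ 0.44476702 -0.39974261  0.00355061]
shift [-0.0074 -0.0072  0.0005] turn [ 0.0008 -0.0055 -0.0008]
shift [ 0.0115 -0.0099  0.0433] turn [-0.0104 -0.1111 -0.    ]
shift [ 0.0359 -0.0095  0.0654] turn [-0.0104 -0.1999  0.0007]
shift [ 0.0738 -0.0102  0.0301] turn [-0.0103 -0.2666  0.0012]
```

View pics/v5.png

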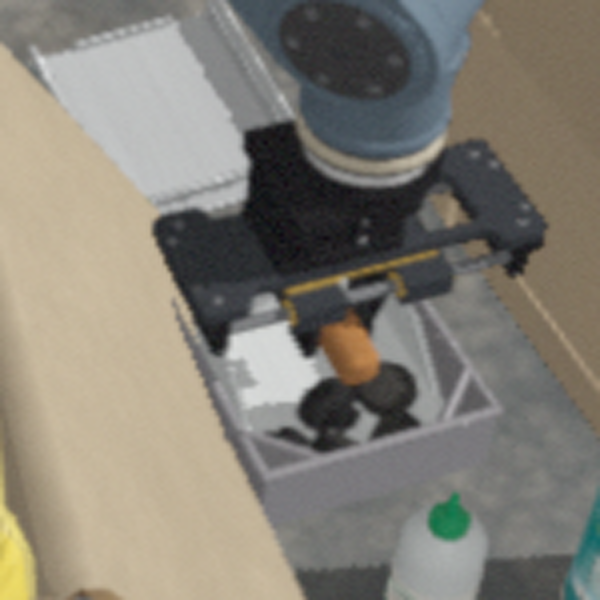

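All five knobs seem to be on or at the pan's front, around (350,420). I push to contact with the back wall, then tip the mouth up.

send_rows(moves=[[-0.012, -0.003, 0.001, 0, 0, 0], [-0.022, -0.004, 0.001, 0, 0, 0], [-0.03, -0.004, 0.001, 0, 0, 0], [-0.036, -0.004, 0.001, 0, 0, 0]])

```text
time_s: 9.75
position: [0.4439, -0.3345, 0.0529]
tcp_rot: [[0.002, 1.0, -0.018], [0.999, -0.001, 0.04], [0.04, -0.018, -0.999]]
force: [2.1, 9.6, 7.9]
opening: 0.25
grasp_force: 30.0
```

Run:
```python
from h import *
s=readout.read_state();R=s['tcp_rot'];F=R@FL;print(s['time_s'],s['grasp_force'],s['position'],s['force'],s['moment'],'lip',s['position']+F@(np.array([65,0,0])/1e3-G))
b=(s['position'],R); l0=(s['position']+F@(np.array([65,0,0])/1e3-G))[1]
for dl,pt,z,r in((.001,-8,.005,0),(.001,-16,.009,0),(.003,-24,.02,0),(.008,-28,.045,0),(.02,-28,.10,0)):
    Rr=Rs(0,pt,r); t=tcp((.443,l0+dl,z),(65,0,0),Rr); plan(t,Rr,b)
```

```text
9.75 30.01579665346071 [ 0.44390172 -0.33449755  0.05290127] [2.05644091 9.64388201 7.87967409] [ 1.29108844 -0.44551572  0.03282599] lip [ 0.44291392 -0.40556684  0.00303967]
shift [ 0.0332 -0.0028  0.0475] turn [-0.0115 -0.1143 -0.0002]
shift [ 0.0492 -0.0023  0.0774] turn [-0.0116 -0.2031  0.0006]
shift [ 0.0678 -0.0023  0.0814] turn [-0.0115 -0.292   0.0014]
shift [ 0.0936 -0.0037  0.0065] turn [-0.0115 -0.3365  0.0018]
shift [ 0.1503 -0.0077 -0.2114] turn [-0.0115 -0.3365  0.0018]
```

Run:
```python
from h import *
s=readout.read_state();R=s['tcp_rot'];b=(s['position'],R); l0=-.4055
for dl,pt,zr,r in((.0015,-6,.006,0),(.001,-12,.006,0),(.001,-18,.007,0),(.002,-23,.009,0),(.004,-26,.03,0),(.01,-26,.07,0),(.03,-26,.13,0)):
    Rr=Rs(0,pt,r); z=zr+.125*np.sin(np.radians(-pt)); t=tcp((.443,l0+dl,z),(65,0,0),Rr); plan(t,Rr,b)
```

```text
shift [ 0.0328 -0.004  -0.0197] turn [-0.0115 -0.092  -0.0004]
shift [ 0.0462 -0.0044 -0.0376] turn [-0.0116 -0.1587  0.0002]
shift [ 0.0581 -0.0047 -0.0571] turn [-0.0116 -0.2254  0.0008]
shift [ 0.0693 -0.0051 -0.0759] turn [-0.0115 -0.2809  0.0013]
shift [ 0.0835 -0.0067 -0.1653] turn [-0.0115 -0.3142  0.0016]
shift [ 0.1138 -0.0097 -0.3242] turn [-0.0115 -0.3142  0.0016]
shift [ 0.2033 -0.0141 -0.5607] turn [-0.0115 -0.3142  0.0016]
```

send_rows(moves=[[0.016, -0.002, -0.01, -0.006, -0.046, 0], [0.033, -0.004, -0.02, -0.0115, -0.092, 0], [0.04, -0.004, -0.029, -0.0115, -0.125, 0], [0.046, -0.0045, -0.038, -0.0115, -0.159, 0], [0.052, -0.0045, -0.047, -0.0115, -0.192, 0.001], [0.058, -0.005, -0.057, -0.0115, -0.225, 0.001], [0.064, -0.005, -0.067, -0.0115, -0.253, 0.001], [0.069, -0.005, -0.076, -0.0115, -0.281, 0.001], [0.069, -0.005, -0.076, -0.0115, -0.281, 0.001], [0.069, -0.005, -0.076, -0.0115, -0.281, 0.001]])

```text
time_s: 10.75
position: [0.4436, -0.3198, 0.0718]
tcp_rot: [[-0.002, 1.0, 0.002], [0.919, 0.002, -0.393], [-0.393, 0.001, -0.919]]
force: [0.4, -0.1, -3.8]
opening: 0.25
grasp_force: 30.0
```

Run:
```python
from h import *
s=readout.read_state();R=s['tcp_rot'];F=R@FL;print(s['time_s'],s['grasp_force'],s['position'],s['force'],s['moment'],'lip',s['position']+F@(np.array([65,0,0])/1e3-G))
b=(s['position'],R);l0=-.4055
q,e=viewer.capture('side'); cv2.imwrite('pics/v6.png',cv2.resize(q[250:420,290:440,::-1],(600,600),interpolation=cv2.INTER_CUBIC))
for dl,pt,zr,r in((.002,-25,.02,0),(.004,-26,.04,0),(.01,-26,.08,0),(.03,-26,.13,0)):
    Rr=Rs(0,pt,r); z=zr+.125*np.sin(np.radians(-pt)); t=tcp((.443,l0+dl,z),(65,0,0),Rr); plan(t,Rr,b)
```

```text
10.75 29.997827913612127 [ 0.44359132 -0.31976792  0.07184509] [ 0.4083012  -0.14681275 -3.80444731] [ 0.42454681 -0.00264043 -0.04835919] lip [ 0.44378016 -0.40536781  0.05733225]
shift [-0.0116 -0.0023 -0.0504] turn [ 0.001  -0.0205  0.001 ]
shift [-0.0357 -0.0022 -0.1291] turn [ 0.001  -0.0316  0.001 ]
shift [-0.0766 -0.002  -0.2857] turn [ 0.001  -0.0316  0.001 ]
shift [-0.0816 -0.0017 -0.501 ] turn [ 0.001  -0.0316  0.001 ]
```

View pics/v6.png

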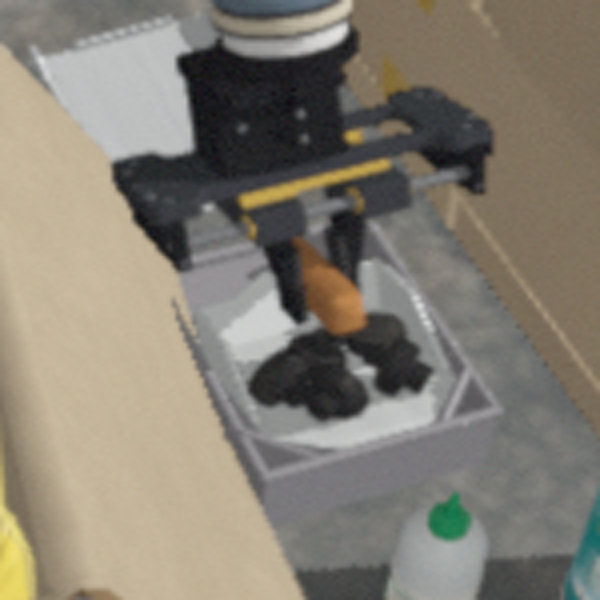

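All five knobs are in the pan (three at (310,380), two at (390,355)), and the weight of about 3.8 N agrees. Next I lift and check the joints and the clearance near the tumbler.

send_rows(moves=[[-0.012, -0.002, -0.05, 0, -0.01, 0], [-0.035, -0.002, -0.129, 0, -0.01, 0], [-0.07, -0.002, -0.25, 0, -0.01, 0], [-0.1, -0.002, -0.38, 0, -0.01, 0], [-0.13, -0.002, -0.5, 0, -0.01, 0], [-0.15, -0.002, -0.6, 0, -0.01, 0], [-0.15, -0.002, -0.6, 0, -0.01, 0]])

```text
time_s: 11.5
position: [0.4444, -0.2957, 0.2293]
tcp_rot: [[0.002, 1.0, 0.008], [0.911, 0.002, -0.413], [-0.413, 0.008, -0.911]]
force: [1.3, -0.9, -3.6]
opening: 0.249
grasp_force: 30.0
```

Run:
```python
from h import *
s=readout.read_state();R=s['tcp_rot'];F=R@FL;print(s['time_s'],s['joint_positions'].round(1),s['position'],s['force'],'lip',s['position']+F@(np.array([65,0,0])/1e3-G))
P=np.vstack([cloud(n,np.load(f'pics/{n}0.npy')).reshape(-1,3) for n in('top','side')])
for y in (.0,.04,.08,.12,.16,.2,.24):
    print(y,[(x,round(float(np.percentile(P[m,2],95)),3)) for x in(.24,.27,.3,.32,.34,.36) if (m:=(abs(P[:,1]-y)<.015)&(abs(P[:,0]-x)<.01)&(P[:,2]<.3)).sum()>2])
b=(s['position'],R)
for y,pt,zl in((-.2,-22,.24),(0,-21,.235),(.17,-20,.215),(.168,-10,.16),(.172,0,.122)):
    Rr=Rs(0,pt); t=tcp((.40 if y>.1 else .42,y,zl),(65,0,0),Rr); b=plan(t,Rr,b)
```

```text
11.5 [-34.6  20.4 104.6 -28.9  44.  -15.5] [ 0.44443398 -0.29574564  0.22926696] [ 1.29404879 -0.93936387 -3.61055058] lip [ 0.44469431 -0.38163689  0.21659314]
0.0 [(0.24, 0.263), (0.27, 0.261), (0.3, 0.014), (0.32, 0.005), (0.34, 0.005), (0.36, 0.005)]
0.04 [(0.24, 0.261), (0.27, 0.26), (0.3, 0.012), (0.32, 0.006), (0.34, 0.005), (0.36, 0.005)]
0.08 [(0.24, 0.258), (0.27, 0.256), (0.3, 0.253), (0.32, 0.006), (0.34, 0.005), (0.36, 0.004)]
0.12 [(0.24, 0.258), (0.27, 0.254), (0.3, 0.248), (0.32, 0.004), (0.34, 0.005), (0.36, 0.004)]
0.16 [(0.24, 0.005), (0.27, 0.005), (0.3, 0.004), (0.32, 0.038), (0.34, 0.099), (0.36, 0.111)]
0.2 [(0.24, 0.004), (0.27, 0.006), (0.3, 0.032), (0.32, 0.113), (0.34, 0.111), (0.36, 0.051)]
0.24 [(0.24, 0.011), (0.27, 0.006), (0.3, 0.007), (0.32, 0.115), (0.34, 0.056), (0.36, 0.052)]
shift [ 0.6149 -0.0955 -0.3979] turn [ 0.0052  0.0264 -0.001 ]
shift [ 0.7459  0.     -0.2862] turn [0.     0.0111 0.    ]
shift [ 0.6602 -0.08   -0.1741] turn [0.     0.0111 0.    ]
shift [0.0306 0.     0.1616] turn [0.     0.1111 0.    ]
shift [0.0051 0.     0.0991] turn [0.     0.1111 0.    ]
```

send_rows(moves=[[0.06, -0.01, -0.05, 0, 0.005, 0], [0.18, -0.03, -0.13, 0, 0.015, 0], [0.36, -0.06, -0.26, 0.005, 0.026, 0], [0.615, -0.09, -0.4, 0.005, 0.026, 0], [0.615, -0.09, -0.4, 0.005, 0.026, 0], [0.615, -0.09, -0.4, 0.005, 0.026, 0]])

```text
time_s: 12.1
position: [0.4174, -0.1097, 0.2519]
tcp_rot: [[-0.006, 1.0, -0.009], [0.93, 0.002, -0.368], [-0.368, -0.011, -0.93]]
force: [0.5, -0.7, -4.0]
opening: 0.247
grasp_force: 30.0
```

send_rows(moves=[[0.12, 0, -0.05, 0, 0.005, 0], [0.3, 0, -0.12, 0, 0.011, 0], [0.46, 0, -0.18, 0, 0.011, 0], [0.62, 0, -0.24, 0, 0.011, 0], [0.746, 0, -0.286, 0, 0.011, 0], [0.746, 0, -0.286, 0, 0.011, 0]])

```text
time_s: 12.7
position: [0.4201, 0.0891, 0.2492]
tcp_rot: [[-0.005, 1.0, -0.006], [0.936, 0.003, -0.353], [-0.353, -0.008, -0.936]]
force: [-0.0, -0.6, -3.2]
opening: 0.249
grasp_force: 30.0
```

Run:
```python
from h import *
s=readout.read_state();R=s['tcp_rot'];F=R@FL;print(s['time_s'],s['joint_positions'].round(1),s['position'],s['force'],'lip',s['position']+F@(np.array([65,0,0])/1e3-G))
b=(s['position'],R)
for y,pt,zl in((.16,-19,.205),(.163,-8,.155),(.168,2,.118)):
    Rr=Rs(0,pt); t=tcp((.412,y,zl),(65,0,0),Rr); print(t,'rear',t+Rr@FL@(np.array([-60,0,36])/1e3-G)); b=plan(t,Rr,b)
print('pour')
for p in(12,22,32,42,52):
    Rr=Rs(0,p); y=.292-.125*np.cos(np.radians(p)); z=.09 if p<35 else .1
    if p<15:z=.105
    t=tcp((.412,y,z),(65,0,0),Rr); print(y,t); plan(t,Rr,b)
```

```text
12.7 [ 11.2  17.4 103.7 -22.3  65.2  21.6] [0.42010423 0.08909241 0.24916092] [-0.01025472 -0.57220491 -3.17972446] lip [0.42019127 0.00420654 0.23092961]
[0.412      0.24432456 0.2256729 ] rear [0.412      0.28991028 0.19834265]
shift [ 0.6143 -0.03   -0.1309] turn [-0.0041  0.0184  0.0033]
[0.412      0.2418307  0.19138296] rear [0.412      0.29179374 0.17325301]
shift [0.0352 0.     0.1329] turn [0.     0.1222 0.    ]
[0.412      0.23931525 0.16751903] rear [0.412      0.29166747 0.15834051]
shift [0.0033 0.     0.0959] turn [0.     0.1111 0.    ]
pour
0.16973154990827427 [0.412      0.23136448 0.16615049]
shift [-0.032   0.      0.0044] turn [0.     0.1111 0.    ]
0.17610201817915155 [0.412      0.22617993 0.16092392]
shift [-0.0534  0.      0.0245] turn [0.     0.2222 0.    ]
0.18599398798044675 [0.412      0.22299529 0.16854237]
shift [-0.0651  0.     -0.0064] turn [0.     0.3333 0.    ]
0.1991068968153257 [0.412      0.22190733 0.18377434]
shift [-0.0673  0.     -0.0674] turn [0.     0.4444 0.    ]
0.2150423155842927 [0.412      0.2229491  0.18646087]
shift [-0.0628  0.     -0.078 ] turn [0.     0.5556 0.    ]
```

send_rows(moves=[[0.1, -0.01, -0.03, 0, 0.005, 0], [0.26, -0.02, -0.07, -0.002, 0.01, 0.003], [0.42, -0.03, -0.12, -0.004, 0.018, 0.003], [0.54, -0.03, -0.13, -0.004, 0.018, 0.003], [0.575, -0.03, -0.131, -0.004, 0.018, 0.003], [0.575, -0.03, -0.131, -0.004, 0.018, 0.003]])

```text
time_s: 13.3
position: [0.4125, 0.2316, 0.229]
tcp_rot: [[0.002, 1.0, -0.002], [0.944, -0.003, -0.33], [-0.33, -0.002, -0.944]]
force: [-0.5, -0.2, -2.8]
opening: 0.251
grasp_force: 30.0
```

send_rows(moves=[[0.01, 0, 0.04, 0, 0.05, 0], [0.03, 0, 0.1, 0, 0.1, 0], [0.035, 0, 0.13, 0, 0.122, 0], [0.05, 0, 0.18, 0, 0.18, 0], [0.06, 0, 0.215, 0, 0.233, 0], [0.06, 0, 0.215, 0, 0.233, 0]])

```text
time_s: 13.9
position: [0.4112, 0.2245, 0.1735]
tcp_rot: [[0.009, 1.0, -0.004], [1.0, -0.009, 0.029], [0.029, -0.004, -1.0]]
force: [-0.2, -0.6, -3.6]
opening: 0.252
grasp_force: 30.0
```

```bash
cat > st.py <<'E'
from h import *
def st():
    s=readout.read_state();R=s['tcp_rot'];F=R@FL;print(s['time_s'],s['joint_positions'].round(1),s['position'].round(4),s['force'].round(1),'g',s['grasp_force'].round(1),'lip',(s['position']+F@(np.array([65,0,0])/1e3-G)).round(4),'pitch',np.degrees(np.arctan2(R[2,0],-R[2,2])).round(1)); return s,(s['position'],R)
E
python3 - <<'E'
from st import *
s,b=st()
for p in(12,22,32,42,52):
    Rr=Rs(0,p); y=.292-.125*np.cos(np.radians(p)); z=.09 if p<35 else .1
    if p<15:z=.105
    t=tcp((.412,y,z),(65,0,0),Rr); plan(t,Rr,b)
E
```

```text
Traceback (most recent call last):
  File "st.py", line 3, in st
    s=readout.read_state();R=s['tcp_rot'];F=R@FL;print(s['time_s'],s['joint_positions'].round(1),s['position'].round(4),s['force'].round(1),'g',s['grasp_force'].round(1),'lip',(s['position']+F@(np.array([65,0,0])/1e3-G)).round(4),'pitch',np.degrees(np.arctan2(R[2,0],-R[2,2])).round(1)); return s,(s['position'],R)
                                                                                                                                                ^^^^^^^^^^^^^^^^^^^^^^
AttributeError: 'float' object has no attribute 'round'
```

```bash
sed -i "s/s\['grasp_force'\].round(1)/s['grasp_force']/" st.py
python3 - <<'E'
from st import *
s,b=st()
for p in(12,22,32,42,52):
    Rr=Rs(0,p); y=.292-.125*np.cos(np.radians(p)); z=.09 if p<35 else .1
    if p<15:z=.105
    t=tcp((.412,y,z),(65,0,0),Rr); plan(t,Rr,b)
E
```

```text
13.9 [ 13.8  22.5 107.4   2.2  50.   12.9] [0.4112 0.2245 0.1735] [-0.2 -0.6 -3.6] g 29.998528892174363 lip [0.4104 0.1529 0.1244] pitch 1.6
shift [0.0268 0.0031 0.0302] turn [-0.002   0.115  -0.0058]
shift [0.0054 0.0033 0.0505] turn [-0.0015  0.2261 -0.006 ]
shift [-0.0064  0.0033  0.0197] turn [-0.001   0.3372 -0.0061]
shift [-0.009   0.0031 -0.0414] turn [-0.0005  0.4483 -0.0063]
shift [-0.0046  0.003  -0.052 ] turn [ 1.000e-04  5.594e-01 -6.300e-03]
```

send_rows(moves=[[0.018, -0.014, 0.01, 0, 0.05, 0], [0.027, -0.028, 0.03, 0, 0.115, -0.005], [0.016, -0.028, 0.04, 0, 0.17, -0.006], [0.006, -0.028, 0.05, 0, 0.226, -0.006], [0, -0.024, 0.035, 0, 0.28, -0.006], [-0.006, -0.02, 0.02, 0, 0.337, -0.006], [-0.008, -0.016, -0.01, 0, 0.39, -0.006], [-0.009, -0.014, -0.04, 0, 0.448, -0.006], [-0.007, -0.012, -0.047, 0, 0.5, -0.006], [-0.005, -0.012, -0.052, 0, 0.559, -0.006], [-0.005, -0.012, -0.052, 0, 0.559, -0.006], [-0.005, -0.012, -0.052, 0, 0.559, -0.006]])

```text
time_s: 15.1
position: [0.4102, 0.226, 0.1872]
tcp_rot: [[-0.006, 1.0, -0.001], [0.616, 0.004, 0.788], [0.788, 0.004, -0.616]]
force: [-0.0, 1.1, -2.3]
opening: 0.25
grasp_force: 30.0
```

Run:
```python
from st import *
s,b=st()
for p in(58,64):
    Rr=Rs(0,p); y=.292-.125*np.cos(np.radians(p)); z=.105
    t=tcp((.409,y,z),(65,0,0),Rr); plan(t,Rr,b)
```

```text
15.1 [-17.7  31.7 119.8  56.1  64.7 -60.2] [0.4102 0.226  0.1872] [-0.   1.1 -2.3] g 29.99956394545734 lip [0.4106 0.218  0.1008] pitch 52.0
shift [ 0.011  -0.0046 -0.0158] turn [-0.0007  0.0671  0.0039]
shift [ 0.015  -0.0046 -0.0068] turn [-0.0009  0.1338  0.0039]
```

send_rows(moves=[[0.011, -0.004, -0.016, 0, 0.067, 0], [0.015, -0.004, -0.01, 0, 0.12, 0], [0.015, -0.004, -0.01, 0, 0.12, 0], [0.015, -0.004, -0.01, 0, 0.12, 0], [0.011, -0.004, -0.016, 0, 0.05, 0], [0.011, -0.004, -0.016, 0, 0.05, 0]])

```text
time_s: 15.7
position: [0.4081, 0.2267, 0.1941]
tcp_rot: [[-0.012, 1.0, -0.002], [0.552, 0.008, 0.834], [0.834, 0.009, -0.552]]
force: [-1.4, -0.2, -1.5]
opening: 0.249
grasp_force: 30.0
```

Run:
```python
from st import *
s,b=st()
# retreat: up along and back level, home hover
for p,y,z,x in((50,.21,.17,.41),(30,.15,.20,.42),(15,.05,.22,.43)):
    Rr=Rs(0,p); t=tcp((x,y,z),(65,0,0),Rr); print(t,'rear',t+Rr@FL@(np.array([-60,0,0])/1e3-G)); b=plan(t,Rr,b)
```

```text
15.7 [-19.6  33.5 120.4  57.7  68.2 -64.1] [0.4081 0.2267 0.1941] [-1.4 -0.2 -1.5] g 30.000339900143445 lip [0.4089 0.2255 0.1073] pitch 56.5
[0.41       0.22091941 0.25613226] rear [0.41       0.29034845 0.26575556]
shift [ 0.1941  0.0099 -0.1563] turn [-0.0005 -0.072   0.0078]
[0.42       0.18971985 0.27720319] rear [0.42       0.25825318 0.2625    ]
shift [-0.0157  0.04   -0.1498] turn [ 0.     -0.2222  0.    ]
[0.43       0.10834809 0.2842923 ] rear [0.43       0.17074073 0.25235238]
shift [-0.2677  0.04   -0.1873] turn [ 0.     -0.1667  0.    ]
```

send_rows(moves=[[0.07, 0.003, -0.05, 0, -0.03, 0], [0.14, 0.006, -0.11, 0, -0.05, 0.004], [0.194, 0.01, -0.156, 0, -0.072, 0.008], [0.194, 0.01, -0.156, 0, -0.072, 0.008]])

```text
time_s: 16.1
position: [0.4111, 0.2202, 0.2565]
tcp_rot: [[-0.001, 1.0, 0.001], [0.642, -0.0, 0.767], [0.767, 0.002, -0.642]]
force: [-0.4, -0.5, -1.9]
opening: 0.248
grasp_force: 30.0
```

send_rows(moves=[[-0.008, 0.02, -0.07, 0, -0.1, 0], [-0.0157, 0.04, -0.15, 0, -0.18, 0], [-0.0157, 0.04, -0.15, 0, -0.222, 0], [-0.0157, 0.04, -0.15, 0, -0.222, 0]])

```text
time_s: 16.5
position: [0.4199, 0.1894, 0.2754]
tcp_rot: [[0.001, 1.0, -0.004], [0.864, 0.001, 0.503], [0.503, -0.004, -0.864]]
force: [-0.0, -0.1, -2.6]
opening: 0.246
grasp_force: 30.0
```

send_rows(moves=[[-0.18, 0.04, -0.14, 0, -0.08, 0], [-0.3, 0.045, -0.187, 0, -0.167, 0], [-0.3, 0.045, -0.187, 0, -0.167, 0], [-0.3, 0.045, -0.187, 0, -0.167, 0]])

```text
time_s: 16.9
position: [0.4302, 0.1005, 0.2762]
tcp_rot: [[0.006, 1.0, -0.01], [0.964, -0.003, 0.265], [0.265, -0.011, -0.964]]
force: [0.2, -0.1, -1.9]
opening: 0.248
grasp_force: 30.0
```

Run:
```python
from st import *
s,b=st()
F=b[1]@FL
o=b[0]+F@(-G); print('origin',o)
H=np.array([.4405,-.0898,.028])
for dz in(.10,.03):
    Rr=Rs(3.8,14.9); t=tcp(H+[0,0.003,dz],(0,0,0),Rr); b=plan(t,Rr,b)
T,f=viewer.capture('top'); w,d=viewer.capture('wrist'); q,e=viewer.capture('side')
im=np.zeros((600,800,3),np.uint8); im[:300,:400]=cv2.resize(T[190:280,170:290,::-1],(400,300),interpolation=2); im[:300,400:]=cv2.resize(w[:,:,::-1],(400,300)); im[300:,:800]=cv2.resize(q[150:420,220:450,::-1],None,fx=1.11,fy=1.11)[:300].shape and 0
im[300:,:420]=cv2.resize(q[150:345,230:370,::-1],(420,300),interpolation=2); im[300:,420:]=cv2.resize(q[310:410,320:440,::-1],(380,300),interpolation=2)
cv2.imwrite('pics/v7.png',im)
```

```text
16.9 [-12.3  11.9 105.   16.1  67.8 -18.7] [0.4302 0.1005 0.2762] [ 0.2 -0.1 -1.9] g 29.99947390984744 lip [0.4293 0.0425 0.2115] pitch 15.4
origin [0.42970538 0.10521132 0.22872409]
shift [-0.8455  0.0488  0.1847] turn [ 0.0049 -0.0054 -0.0443]
shift [-0.072   0.      0.2706] turn [0. 0. 0.]
```

View pics/v7.png

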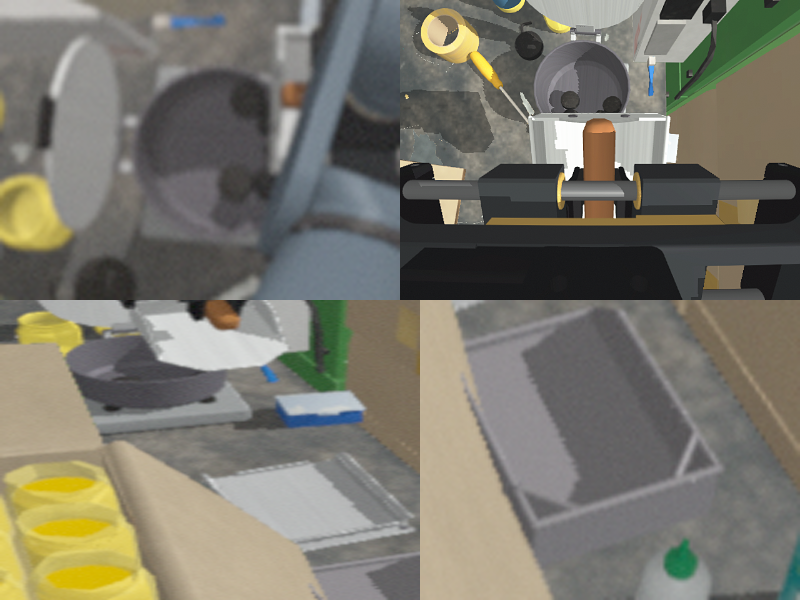

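The picture shows the bin and pan empty and the knobs in the tub (around (250,97), (235,182) and (230,205) in the top crop), with the jar and bottle in place. Before homing I check whether the scoop slipped in the grip.

Run:
```python
from st import *
s,b=st(); F=b[1]@FL
for n in('side','wrist'):
    q,d=viewer.capture(n); C=cloud(n,d,s); L=(C-b[0])@F+G; L=L.reshape(-1,3)
    m=(abs(L[:,2])<.015)&(abs(L[:,1])<.045)&(L[:,0]>-.058)&(L[:,0]<.08); l=L[m]
    if len(l)<20: print(n,len(l)); continue
    A=np.linalg.lstsq(np.c_[l[:,0],l[:,1],np.ones(len(l))],l[:,2],rcond=None)[0]
    m2=m&(abs(L[:,1])<.02); print(n,len(l),'plane slopes x,y deg',np.degrees(A[:2]).round(2),'z0',A[2].round(4),'x max',np.percentile(L[m2,0],[95,99,100]).round(4) if m2.any() else '')
    m=(L[:,2]>.025)&(L[:,2]<.034)&(abs(L[:,1])<.07)&(L[:,0]>-.05)&(L[:,0]<.02); l=L[m]; print('walls y',[(sg,np.median(l[l[:,1]*sg>.045][:,1]).round(4),(l[:,1]*sg>.045).sum()) for sg in(1,-1)])
    m=(L[:,2]>.04)&(L[:,2]<.09)&(abs(L[:,1])<.016)&(L[:,0]>-.08)&(L[:,0]<.05)
    hsv=cv2.cvtColor(q,cv2.COLOR_RGB2HSV).reshape(-1,3); m&=(hsv[:,0]<15)&(hsv[:,1]>120); l=L[m]
    print('bar',len(l),np.percentile(l,[2,50,98],axis=0).round(4).tolist())
H=np.array([.43965,-.0949,.07475])
Rr=Rs(3.8,14.9)
for d in([0,.003,.10],[0,.003,.03],[0,.001,.002]):
    b=plan(H+d,Rr,b)
```

```text
17.05 [-12.2  11.9 104.9  16.   67.8 -18.7] [0.4306 0.1004 0.2764] [-0.5  0.6 -1.4] g 29.99953916296363 lip [0.4298 0.0424 0.2119] pitch 15.3
side 1142 plane slopes x,y deg [-3.01 -0.09] z0 0.0011 x max [0.0638 0.0673 0.069 ]
walls y [(1, np.float64(0.0555), np.int64(26)), (-1, np.float64(-0.0563), np.int64(18))]
bar 126 [[-0.0127, -0.0105, 0.0594], [0.0137, -0.0018, 0.0725], [0.034, 0.01, 0.0776]]
wrist 7111 plane slopes x,y deg [-2.23 -0.06] z0 0.0033 x max [0.0515 0.0568 0.0583]
walls y [(1, np.float64(0.0547), np.int64(293)), (-1, np.float64(-0.0541), np.int64(296))]
bar 6040 [[-0.059, -0.0097, 0.0699], [-0.0355, 0.0004, 0.0775], [0.0082, 0.0104, 0.0799]]
shift [-0.8491  0.0425  0.1892] turn [ 0.0057 -0.0045 -0.0441]
shift [-0.072   0.      0.2706] turn [0. 0. 0.]
shift [-0.0365 -0.0005  0.1062] turn [0. 0. 0.]
```

Run:
```python
from st import *
s,b=st()
H=np.array([.43965,-.0949,.07475])-Rs(3.8,14.9)[:,2]*.019
Rr=Rs(3.8,12.6); T=H+Rr[:,2]*.019; print(T)
for d in([0,.001,.10],[0,.001,.03],[0,.001,.0]):
    b=plan(T+d,Rr,b)
```

```text
17.15 [-12.2  11.8 104.9  16.   67.8 -18.6] [0.4311 0.1002 0.2769] [-0.4  0.6 -2.6] g 29.999636197462678 lip [0.4305 0.0421 0.2124] pitch 15.2
[ 0.4396991  -0.09563917  0.07456873]
shift [-0.8595  0.0398  0.1901] turn [ 0.0058 -0.0294 -0.044 ]
shift [-0.0611  0.      0.2733] turn [0. 0. 0.]
shift [-0.0262  0.      0.1171] turn [0. 0. 0.]
```

send_rows(moves=[[-0.2, 0.01, 0, 0, 0, 0], [-0.4, 0.02, 0, 0, -0.01, -0.02], [-0.6, 0.03, 0.05, 0.003, -0.02, -0.03], [-0.78, 0.04, 0.14, 0.006, -0.029, -0.044], [-0.86, 0.04, 0.19, 0.006, -0.029, -0.044], [-0.86, 0.04, 0.19, 0.006, -0.029, -0.044], [-0.86, 0.04, 0.19, 0.006, -0.029, -0.044]])

```text
time_s: 17.85
position: [0.4405, -0.0948, 0.1754]
tcp_rot: [[-0.063, 0.998, -0.013], [0.974, 0.065, 0.219], [0.219, 0.001, -0.976]]
force: [0.4, -0.0, -1.3]
opening: 0.249
grasp_force: 30.0
```

send_rows(moves=[[-0.02, 0, 0.09, 0, 0, 0], [-0.04, 0, 0.18, 0, 0, 0], [-0.061, 0, 0.273, 0, 0, 0], [-0.061, 0, 0.273, 0, 0, 0], [-0.061, 0, 0.273, 0, 0, 0]])

```text
time_s: 18.35
position: [0.4413, -0.0945, 0.1067]
tcp_rot: [[-0.066, 0.998, -0.012], [0.974, 0.067, 0.217], [0.217, 0.003, -0.976]]
force: [-0.2, 0.2, -2.3]
opening: 0.25
grasp_force: 30.0
```

Run:
```python
from st import *
s,b=st(); F=b[1]@FL
q,d=viewer.capture('side'); C=cloud('side',d); L=((C-b[0])@F+G).reshape(-1,3)
m=(abs(L[:,2])<.012)&(abs(L[:,1])<.04)&(L[:,0]>-.05)&(L[:,0]<.055); l=L[m]
A=np.linalg.lstsq(np.c_[l[:,0],l[:,1],np.ones(len(l))],l[:,2],rcond=None)[0]; print('rel slopes',np.degrees(A[:2]),A[2],len(l))
T=np.array([.4397,-.09564,.07457]);Rr=Rs(3.8,12.6)
for dd in([0,.001,.01],[0,.001,.004],[0,.001,0]): plan(T+dd,Rr,b)
```

```text
18.35 [-33.4  30.6 110.   13.6  47.7 -47.2] [ 0.4413 -0.0945  0.1067] [-0.2  0.2 -2.3] g 29.999591619707644 lip [ 0.4456 -0.1554  0.045 ] pitch 12.5
rel slopes [-1.87199709 -0.41792079] 0.00035198516441857595 885
shift [-0.0193 -0.0067  0.0863] turn [0.0016 0.0006 0.001 ]
shift [-0.0245 -0.0068  0.1098] turn [0.0016 0.0006 0.001 ]
shift [-0.028  -0.0069  0.1254] turn [0.0016 0.0006 0.001 ]
```

send_rows(moves=[[-0.01, -0.006, 0.045, 0, 0, 0], [-0.019, -0.007, 0.086, 0, 0, 0], [-0.022, -0.007, 0.098, 0, 0, 0], [-0.0245, -0.007, 0.11, 0, 0, 0], [-0.0265, -0.007, 0.119, 0, 0, 0], [-0.0265, -0.007, 0.119, 0, 0, 0]])

```text
time_s: 19.0
position: [0.4393, -0.0956, 0.0752]
tcp_rot: [[-0.065, 0.998, -0.012], [0.974, 0.066, 0.217], [0.217, 0.002, -0.976]]
force: [-0.6, 0.3, -2.1]
opening: 0.257
grasp_force: 30.0
```

Run:
```python
from st import *
s,b=st(); print(s['moment'])
T=np.array([.4397,-.09564,.07457]);Rr=Rs(3.8,12.6)
plan(T+[0,.001,0],Rr,b)
```

```text
19.0 [-33.7  34.2 111.3  14.7  43.1 -49. ] [ 0.4393 -0.0956  0.0752] [-0.6  0.3 -2.1] g 29.999637524597347 lip [ 0.4435 -0.1565  0.0135] pitch 12.5
[-0.35975557  0.04129525  0.00630456]
shift [0.0031 0.0018 0.0032] turn [0.0014 0.0006 0.    ]
```

send_rows(moves=[[0.002, 0.002, 0.004, 0, 0, 0], [0.002, 0.002, 0.008, 0, 0, 0], [0.002, 0.002, 0.01, 0, 0, 0]])

```text
time_s: 19.3
position: [0.4399, -0.0952, 0.0746]
tcp_rot: [[-0.066, 0.998, -0.012], [0.974, 0.067, 0.216], [0.216, 0.003, -0.976]]
force: [-3.5, -4.4, 19.8]
opening: 0.25
grasp_force: 30.1
```

send_rows(moves=[[0, 0, 0, 0, 0, 0], [0, 0, 0, 0, 0, 0], [0, 0, 0, 0, 0, 0], [0, 0, 0, 0, 0, 0], [0, 0, 0, 0, 0, 0]], grip=0.6)

```text
time_s: 19.8
position: [0.4396, -0.0944, 0.0728]
tcp_rot: [[-0.065, 0.998, -0.012], [0.974, 0.066, 0.217], [0.217, 0.002, -0.976]]
force: [-0.6, -0.0, -1.0]
opening: 0.575
grasp_force: 0.0
```

send_rows(moves=[[0, 0, -0.1, 0, 0, 0], [0, 0, -0.25, 0, 0, 0], [0, 0, -0.45, 0, 0, 0], [0, 0, -0.65, 0, 0, 0], [0, 0, -0.65, 0, 0, 0]])

```text
time_s: 20.3
position: [0.4456, -0.1332, 0.2371]
tcp_rot: [[-0.066, 0.998, -0.001], [0.976, 0.065, 0.208], [0.208, 0.013, -0.978]]
force: [1.1, -1.0, -0.6]
opening: 0.602
grasp_force: 0.0
```

Run:
```python
from st import *
s,b=st()
R=Rs(3.8,14.9); o=np.array([.4405,-.0898,.028]); F=R@FL
w0=cv2.imread('pics/side0.png')[:,:,::-1]; d0=np.load('pics/side0.npy')
q,d=viewer.capture('side'); np.save('pics/side9.npy',d); cv2.imwrite('pics/side9.png',q[:,:,::-1])
w,dw=viewer.capture('wrist')
for n,im,C in(('side0',w0,cloud('side',d0)),('side',q,cloud('side',d)),('wrist',w,cloud('wrist',dw,s))):
    L=((C-o)@F).reshape(-1,3); hsv=cv2.cvtColor(np.ascontiguousarray(im),cv2.COLOR_RGB2HSV).reshape(-1,3)
    m=(L[:,2]>.04)&(L[:,2]<.09)&(abs(L[:,1])<.025)&(L[:,0]>-.08)&(L[:,0]<.05)&(hsv[:,0]<15)&(hsv[:,1]>120);l=L[m]
    print(n,'bar',len(l),np.percentile(l,[2,50,98],axis=0).round(4).tolist(),'yaw',np.degrees(np.polyfit(l[:,0],l[:,1],1)[0]).round(2))
    m=(abs(L[:,2])<.012)&(abs(L[:,1])<.04)&(L[:,0]>-.05)&(L[:,0]<.055); l=L[m]
    A=np.linalg.lstsq(np.c_[l[:,0],l[:,1],np.ones(len(l))],l[:,2],rcond=None)[0]; print('floor slopes',np.degrees(A[:2]).round(2),A[2].round(4),len(l))
    a=[cv2.boundingRect((( (hsv[:,0]<15)&(hsv[:,1]>120)&(L[:,2]>.04)&(L[:,2]<.09)&(abs(L[:,1])<.025)).reshape(480,640)).astype(np.uint8))]; print('px box',a)
```

```text
20.3 [-37.   19.  100.9  10.3  67.7 -45.4] [ 0.4456 -0.1332  0.2371] [ 1.1 -1.  -0.6] g 0.0 lip [ 0.4504 -0.1946  0.1759] pitch 12.0
side0 bar 194 [[-0.0499, -0.0122, 0.0633], [-0.0095, -0.0061, 0.0729], [0.0347, 0.0062, 0.0776]] yaw -0.29
floor slopes [ 0.53 -0.36] 0.0003 884
px box [(322, 247, 20, 32)]
side bar 164 [[-0.0528, -0.0122, 0.0627], [-0.0118, -0.0075, 0.0719], [0.0334, 0.0061, 0.0767]] yaw -0.72
floor slopes [ 0.46 -0.46] 0.0005 878
px box [(321, 246, 21, 33)]
wrist bar 2130 [[-0.056, -0.008, 0.0738], [-0.0164, 0.0014, 0.0794], [0.0289, 0.0115, 0.0814]] yaw 0.03
floor slopes [0.21 0.02] 0.0062 4226
px box [(304, 171, 24, 98)]
```

The scoop rests home with the same floor slope as at the start and within about 1–2 mm. Now I check the free space behind the lid.

Run:
```python
from st import *
T,f=viewer.capture('top'); 
P=np.vstack([cloud('side',np.load('pics/side9.npy')).reshape(-1,3),cloud('top',np.load('pics/top0.npy')).reshape(-1,3)])
for x in np.arange(.24,.62,.04):
    print(round(x,2),[(round(y,2),round(float(np.percentile(P[m,2],95)),2)) for y in np.arange(.32,.6,.03) if (m:=(abs(P[:,1]-y)<.015)&(abs(P[:,0]-x)<.02)&(P[:,2]<.7)).sum()>2])
C=cloud('side',np.load('pics/side9.npy')).reshape(-1,3);m=(C[:,2]>.14)&(C[:,2]<.32)&(C[:,0]>.32)&(C[:,0]<.48)&(C[:,1]>.29)&(C[:,1]<.38);c=C[m]
print('lid',np.linalg.lstsq(np.c_[c[:,2]-.118,c[:,0]-.4,np.ones(len(c))],c[:,1],rcond=None)[0],np.percentile(c[:,2],99.5),np.median(c[:,0]))
s,b=st()
for t in((.44,.07,.40),(.41,.28,.42),(.405,.41,.42),(.405,.41,.25)): b=plan(t,Rt(-2.3),b)
```

```text
0.24 [(np.float64(0.32), 0.01), (np.float64(0.35), 0.02), (np.float64(0.38), 0.02), (np.float64(0.41), 0.01), (np.float64(0.44), 0.1), (np.float64(0.47), 0.1), (np.float64(0.5), 0.1), (np.float64(0.53), 0.54), (np.float64(0.56), 0.58), (np.float64(0.59), 0.57)]
0.28 [(np.float64(0.32), 0.01), (np.float64(0.35), 0.02), (np.float64(0.38), 0.02), (np.float64(0.41), 0.01), (np.float64(0.44), 0.01), (np.float64(0.47), 0.06), (np.float64(0.5), 0.0), (np.float64(0.53), 0.01), (np.float64(0.56), 0.0), (np.float64(0.59), 0.01)]
0.32 [(np.float64(0.32), 0.23), (np.float64(0.35), 0.24), (np.float64(0.38), 0.08), (np.float64(0.41), 0.1), (np.float64(0.44), 0.1), (np.float64(0.47), 0.01), (np.float64(0.5), 0.01), (np.float64(0.53), 0.0), (np.float64(0.56), 0.0), (np.float64(0.59), 0.01)]
0.36 [(np.float64(0.32), 0.26), (np.float64(0.35), 0.28), (np.float64(0.38), 0.09), (np.float64(0.41), 0.1), (np.float64(0.44), 0.1), (np.float64(0.47), 0.05), (np.float64(0.5), 0.01), (np.float64(0.53), 0.0), (np.float64(0.56), 0.01), (np.float64(0.59), 0.01)]
0.4 [(np.float64(0.32), 0.28), (np.float64(0.35), 0.
[... 1113 characters left out ...]
p.float64(0.59), 0.41)]
0.6 [(np.float64(0.32), 0.68), (np.float64(0.35), 0.68), (np.float64(0.38), 0.66), (np.float64(0.41), 0.67), (np.float64(0.44), 0.68), (np.float64(0.47), 0.68), (np.float64(0.5), 0.69), (np.float64(0.53), 0.69), (np.float64(0.56), 0.69), (np.float64(0.59), 0.69)]
lid [ 0.08449156 -0.07748801  0.32016186] 0.30261168375375125 0.4050073217383924
20.45 [-36.9  19.5 101.5  10.3  67.6 -45.4] [ 0.441  -0.1292  0.2311] [ 0.1  0.7 -0.6] g 0.0 lip [ 0.4451 -0.1901  0.1694] pitch 12.6
shift [ 0.9233  0.0494 -0.4859] turn [-0.0066 -0.1397  0.0674]
shift [ 0.8345 -0.1536 -0.08  ] turn [0. 0. 0.]
shift [ 0.5188 -0.0409  0.    ] turn [0. 0. 0.]
shift [0.   0.   0.68] turn [0. 0. 0.]
```

Run:
```python
from st import *
s,b=st()
for t in((.42,.05,.42),(.36,.28,.44),(.38,.42,.42),(.38,.42,.255)): b=plan(t,Rt(88),b)
```

```text
20.45 [-36.9  19.5 101.5  10.3  67.6 -45.4] [ 0.441  -0.1292  0.2311] [ 0.1  0.7 -0.6] g 0.0 lip [ 0.4451 -0.1901  0.1694] pitch 12.6
shift [ 0.868  -0.0356 -0.5803] turn [ 0.1033 -0.113  -0.9316]
shift [ 0.272   0.9111 -0.08  ] turn [0. 0. 0.]
shift [-0.0604  0.5625  0.08  ] turn [0. 0. 0.]
shift [0.   0.   0.66] turn [0. 0. 0.]
```

send_rows(moves=[[0.05, 0, -0.2, 0, 0, 0], [0.2, 0, -0.38, 0.01, -0.01, -0.08], [0.38, -0.01, -0.5, 0.02, -0.03, -0.17], [0.55, -0.02, -0.58, 0.1, -0.11, -0.5], [0.75, -0.03, -0.58, 0.1, -0.11, -0.93], [0.868, -0.036, -0.58, 0.103, -0.113, -0.93], [0.868, -0.036, -0.58, 0.103, -0.113, -0.93], [0.868, -0.036, -0.58, 0.103, -0.113, -0.93], [0.868, -0.036, -0.58, 0.103, -0.113, -0.93], [0.868, -0.036, -0.58, 0.103, -0.113, -0.93], [0.868, -0.036, -0.58, 0.103, -0.113, -0.93], [0.868, -0.036, -0.58, 0.103, -0.113, -0.93]], grip=0)

```text
time_s: 21.65
position: [0.4191, 0.0504, 0.4178]
tcp_rot: [[-0.999, 0.036, -0.005], [0.036, 0.999, 0.001], [0.005, 0.0, -1.0]]
force: [0.3, -0.3, -0.0]
opening: 0.007
grasp_force: 0.0
```

send_rows(moves=[[0, 0, 0, 0, 0, 0], [0.27, 0.91, -0.08, 0, 0, 0], [0.27, 0.91, -0.08, 0, 0, 0], [0.27, 0.91, -0.08, 0, 0, 0], [0.27, 0.91, -0.08, 0, 0, 0], [0.27, 0.91, -0.08, 0, 0, 0], [0.27, 0.91, -0.08, 0, 0, 0]])

```text
time_s: 22.35
position: [0.36, 0.2832, 0.4395]
tcp_rot: [[-0.999, 0.033, -0.001], [0.033, 0.999, 0.001], [0.001, 0.001, -1.0]]
force: [-1.4, -0.3, -0.7]
opening: 0.003
grasp_force: 0.0
```

Run:
```python
from st import *
s,b=st()
for t in((.38,.42,.42),(.38,.42,.255)): b=plan(t,Rt(88),b)
for t in((.38,.36,.255),(.38,.30,.255),(.38,.22,.255)): plan(t,Rt(88),b)
```

```text
22.35 [ 24.1   5.2  84.9   0.1  89.9 -64. ] [0.36   0.2832 0.4395] [-1.4 -0.3 -0.7] g 0.0 lip [0.433  0.2808 0.3924] pitch 0.0
shift [-0.0616  0.5495  0.0785] turn [ 0.0007 -0.0005  0.001 ]
shift [0.   0.   0.66] turn [0. 0. 0.]
shift [-0.0084 -0.2399  0.    ] turn [0. 0. 0.]
shift [-0.0168 -0.4797  0.    ] turn [0. 0. 0.]
shift [-0.0279 -0.7995  0.    ] turn [0. 0. 0.]
```

send_rows(moves=[[-0.03, 0.3, 0.05, 0, 0, 0], [-0.06, 0.55, 0.08, 0, 0, 0], [-0.06, 0.55, 0.08, 0, 0, 0], [-0.06, 0.55, 0.3, 0, 0, 0], [-0.06, 0.55, 0.5, 0, 0, 0], [-0.06, 0.55, 0.74, 0, 0, 0], [-0.06, 0.55, 0.74, 0, 0, 0], [-0.06, 0.55, 0.74, 0, 0, 0]])

```text
time_s: 23.15
position: [0.3803, 0.4138, 0.2507]
tcp_rot: [[-0.999, 0.04, -0.007], [0.04, 0.999, -0.006], [0.007, -0.007, -1.0]]
force: [-0.6, 0.4, 0.3]
opening: 0.005
grasp_force: 0.0
```

send_rows(moves=[[-0.003, -0.08, 0, 0, 0, 0], [-0.006, -0.16, 0, 0, 0, 0], [-0.008, -0.22, 0, 0, 0, 0], [-0.01, -0.28, 0, 0, 0, 0], [-0.012, -0.34, 0, 0, 0, 0], [-0.014, -0.4, 0, 0, 0, 0], [-0.016, -0.46, 0, 0, 0, 0], [-0.018, -0.52, 0, 0, 0, 0], [-0.02, -0.58, 0, 0, 0, 0], [-0.022, -0.64, 0, 0, 0, 0], [-0.022, -0.64, 0, 0, 0, 0]])

```text
time_s: 24.25
position: [0.381, 0.2542, 0.255]
tcp_rot: [[-0.999, 0.039, 0.0], [0.039, 0.999, -0.002], [-0.0, -0.002, -1.0]]
force: [0.9, -0.2, 0.3]
opening: 0.004
grasp_force: 0.0
```

```bash
cat > lid.py <<'E'
from st import *
def lid():
    q,d=viewer.capture('side'); C=cloud('side',d); hsv=cv2.cvtColor(q,cv2.COLOR_RGB2HSV)
    m=(C[...,0]>.34)&(C[...,0]<.46)&(C[...,1]>.15)&(C[...,1]<.37)&(C[...,2]>.105)&(C[...,2]<.32)&(hsv[...,1]<40)&(hsv[...,2]>120); c=C[m]
    if len(c)<30: print('few',len(c)); return
    u=c[:,1:]-[.323,.118]; a=np.degrees(np.arctan2(u[:,1],-u[:,0])); r=np.hypot(*u.T); k=r>.05; print('lid n',k.sum(),'angle',np.percentile(a[k],[10,50,90]).round(1),'r',np.percentile(r,98).round(3))
E
python3 -c "
from lid import *
st();lid()"
```

```text
24.25 [ 1.980e+01  1.480e+01  1.028e+02 -1.000e-01  6.250e+01 -6.790e+01] [0.381  0.2542 0.255 ] [ 0.9 -0.2  0.3] g 0.0 lip [0.454  0.2513 0.208 ] pitch -0.0
lid n 793 angle [52.1 54.9 56.7] r 0.165
```

send_rows(moves=[[0, -0.06, 0, 0, 0, 0], [0, -0.12, 0, 0, 0, 0], [0, -0.18, 0.02, 0, 0, 0], [0, -0.24, 0.06, 0, 0, 0], [0, -0.28, 0.1, 0, 0, 0], [0, -0.28, 0.1, 0, 0, 0]])

```text
time_s: 24.9
position: [0.3779, 0.1856, 0.2292]
tcp_rot: [[-0.999, 0.039, -0.002], [0.039, 0.999, -0.001], [0.002, -0.001, -1.0]]
force: [-0.1, -0.8, -0.6]
opening: 0.004
grasp_force: 0.0
```

```bash
python3 -c "
from lid import *
s,b=st();lid()
for t in((.38,.2,.30),(.38,.16,.30)): plan(t,Rt(88),b)"
```

```text
24.9 [ 1.090e+01  1.400e+01  1.093e+02 -1.000e-01  5.690e+01 -7.690e+01] [0.3779 0.1856 0.2292] [-0.1 -0.8 -0.6] g 0.0 lip [0.4507 0.1827 0.182 ] pitch 0.1
lid n 119 angle [30.8 32.7 34.7] r 0.2
shift [-0.0059  0.0577 -0.2834] turn [-0.0007 -0.0011 -0.0024]
shift [-0.012  -0.1021 -0.2832] turn [-0.0007 -0.0011 -0.0024]
```

Sinking by itself; retreat upward and wait.

send_rows(moves=[[0, -0.05, -0.2, 0, 0, 0], [0, -0.2, -0.4, 0, 0, 0], [0, -0.4, -0.5, 0, 0, 0], [0, -0.5, -0.5, 0, 0, 0], [0, -0.5, -0.5, 0, 0, 0], [0, -0.5, -0.5, 0, 0, 0], [0, -0.5, -0.5, 0, 0, 0], [0, -0.5, -0.5, 0, 0, 0], [0, -0.5, -0.5, 0, 0, 0], [0, -0.5, -0.5, 0, 0, 0], [0, -0.5, -0.5, 0, 0, 0], [0, -0.5, -0.5, 0, 0, 0]])

```text
time_s: 26.15
position: [0.3739, 0.0616, 0.355]
tcp_rot: [[-0.999, 0.037, 0.001], [0.037, 0.999, -0.0], [-0.001, -0.0, -1.0]]
force: [-0.3, -0.1, -0.4]
opening: 0.008
grasp_force: 0.0
```

```bash
python3 -c "
from lid import *
s,b=st();lid()
for n in('side','top'):
    q,d=viewer.capture(n); C=cloud(n,d).reshape(-1,3)
    m=(np.hypot(C[:,0]-.4005,C[:,1]-.232)<.07)&(C[:,2]<.3);c=C[m]
    if len(c)>30: print(n,len(c),'tub area plane',np.linalg.lstsq(np.c_[c[:,:2]-[.4005,.232],np.ones(len(c))],c[:,2],rcond=None)[0].round(4),np.percentile(c[:,2],[2,98]).round(3))
    # bystanders
    T=np.load(f'pics/{n}0.npy'); C0=cloud(n,T).reshape(-1,3)
    for nm,(x,y,r,z) in dict(jar=(.345,.41,.07,.06),bot=(.45,-.49,.06,.05)).items():
        for k in(C0,C):
            m=(np.hypot(k[:,0]-x,k[:,1]-y)<r)&(k[:,2]>z)&(k[:,2]<.15); print(nm,m.sum(),k[m].mean(0).round(3) if m.any() else '')
"
```

```text
26.15 [ -7.7   0.7 102.7  -0.   76.6 -95.5] [0.3739 0.0616 0.355 ] [-0.3 -0.1 -0.4] g 0.0 lip [0.4468 0.0589 0.3081] pitch -0.0
lid n 1048 angle [-0.2  1.8  4. ] r 0.166
side 1164 tub area plane [0.0805 0.2601 0.1163] [0.031 0.125]
jar 337 [0.341 0.412 0.08 ]
jar 363 [0.343 0.413 0.08 ]
bot 714 [ 0.451 -0.5    0.087]
bot 711 [ 0.451 -0.5    0.086]
top 816 tub area plane [-0.0013 -0.0128  0.1244] [0.117 0.131]
jar 195 [0.341 0.416 0.088]
jar 227 [0.343 0.413 0.086]
bot 235 [ 0.458 -0.487  0.089]
bot 240 [ 0.458 -0.487  0.09 ]
```

send_rows(moves=[[0, 0, 0, 0, 0, 0], [0, 0, 0, 0, 0, 0], [0, 0, 0, 0, 0, 0], [0, 0, 0, 0, 0, 0], [0, 0, 0, 0, 0, 0], [0, 0, 0, 0, 0, 0], [0, 0, 0, 0, 0, 0], [0, 0, 0, 0, 0, 0]])

```text
time_s: 27.1
position: [0.3739, 0.0613, 0.3551]
tcp_rot: [[-0.999, 0.037, 0.001], [0.037, 0.999, -0.0], [-0.001, -0.0, -1.0]]
force: [0.1, -0.6, -0.8]
opening: 0.003
grasp_force: 0.0
```

```bash
python3 -c "
from lid import *
s,b=st();lid()
for n in('side','top'):
    q,d=viewer.capture(n); p0=cv2.imread(f'pics/{n}0.png'); C=cloud(n,d)
    D=cv2.absdiff(cv2.cvtColor(q,cv2.COLOR_RGB2GRAY),cv2.cvtColor(p0,cv2.COLOR_BGR2GRAY))
    m=((D>30)&(C[...,2]<.06)&(C[...,2]>.008)&(C[...,0]>.2)&(C[...,0]<.6)&(abs(C[...,1])<.6)).astype(np.uint8)
    m=cv2.morphologyEx(m,cv2.MORPH_OPEN,np.ones((3,3)))
    for k in cv2.findContours(m,0,1)[0]:
        u,v,w,h=cv2.boundingRect(k); print(n,'changed',(u,v,w,h),np.median(C[v:v+h,u:u+w][m[v:v+h,u:u+w]>0],0).round(3), np.median(q[v:v+h,u:u+w][m[v:v+h,u:u+w]>0],0))
q,d=viewer.capture('top');c=cloud('top',d).reshape(-1,3);c=c[np.hypot(c[:,0]-.4005,c[:,1]-.232)<.07]; c=c[abs(c[:,2]-.124)<.02]; print(np.linalg.lstsq(np.c_[c[:,:2]-[.4005,.232],np.ones(len(c))],c[:,2],rcond=None)[0].round(4))
"
```

```text
27.1 [ -7.7   0.7 102.7  -0.   76.6 -95.6] [0.3739 0.0613 0.3551] [ 0.1 -0.6 -0.8] g 0.0 lip [0.4469 0.0586 0.3082] pitch -0.1
lid n 1044 angle [-0.1  1.8  3.9] r 0.167
side changed (273, 164, 4, 3) [0.452 0.465 0.035] [214.5 198.5  85. ]
side changed (285, 155, 3, 4) [0.497 0.48  0.051] [130. 130. 127.]
[ 0.0018 -0.0006  0.1239]
```

```bash
python3 -c "
from rig import ticket
print(ticket.hand_in())"
```

```text
the job is handed in; nothing more can be done
None
```

The job is handed in at about 27 s of robot time: knobs tipped into the tub (bin, pan and visible bench clear; not all five could be counted inside the tub), scoop back in its rest mouth to the low end, lid measured flat shut, and jar and bottle unmoved within measurement error.

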